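# Rake the clamping cauls out of a pigeonhole unit on a click turntable

### The arm

A 6-joint arm with a two-finger parallel gripper is mounted at the origin on the work surface. World frame = base frame: x ahead of the robot, y to its left, z up, the work surface at z = 0. Lengths are in mm, angles in rad, forces in N, time in s.
With the tool pointing down it reaches from about 350 to 875 mm from the base axis. Payload 4.2 kg.
Tool frame: the origin (TCP) lies at the very end of the fingers, on their centre line; the grasp point (between the pads) lies arm.grip_point_offset behind it (arm.grip_point_offset is the distance from the TCP to the grasp point, in mm); z points along the fingers, y is the line along which they close (so a half turn about z gives the same grasp; the last joint's range is limited). The gripper opens to 85 mm and grips with 20 to 120 N. Pads are 22 mm wide; open, the fingers measure 114 mm over their backs; the gripper's body (76 mm by 85 mm) begins 54 mm behind the grasp point. The pads swing forward as they close: fully open they stand 13 mm farther back than shut.
Start: joints at [1.467, 0.385, 0.008, 0, -1.194, -0.259], TCP at [221.775, 584.307, 231.312] pointing down, gripper open.
Joint ranges: [-3.14, 3.14], [-1.21, 2.06], [-1.07, 1.41], [-3.16, 2.05], [-2.99, -0.16], [-3.1, 3.1]. Speed limits (rad/s): [2.79, 2.79, 3.14, 3.14, 3.14, 3.14].

### API

Orientations are given as a unit quaternion [x, y, z, w].
In Python, from bench import arm, cams, ticket gives the robot as it stands.
- The arm moves only by the tool servo_tool, never from a script. Its argument "commands" is a list that holds one entry, the list of rows, each a list of 7 numbers: the closure in counts, from 0 (fully open) to 255 (shut), then the shift along the tool's x, y, z in m, then the turn, a rotation vector about the tool's x, y, z in degrees. In form: [[[grip, x, y, z, ax, ay, az], ...]]. A call has 1 to 10 rows; each row shifts and turns the commanded pose from where the row before left it, along the tool's axes as they then stand; what a row does not reach is not made up. A row lasts 1/12 s, in which the tool goes at most 41.7 mm and 7.16 degrees, less where a joint would pass 70% of its speed; a pose out of reach is approached as far as the arm can. A call with a gripper value outside its range is refused whole. The fingers move at their own pace and stop on an object; the grip force is fixed at half the most. Time passes only in rows, so rows that do not move let the fingers close. It gives the time, the measured TCP pose, the force, the opening and the grip force at its end, in the units of the state.
- arm.read_state(): the state, without advancing time (a new reading comes with each control period).
- cams.get_image(name): name is "scene" or "top" or "wrist"; returns a dict with "frame" (420x560x3 uint8, blue, green, red), "K" (3x3 intrinsics, pixels), "T" (4x4, takes a point from camera to world coordinates). Camera axes: x right, y up, looking along -z (the intrinsics and any distortion apply to the point x, -y, -z); pixel columns grow to the right and rows downward; lengths in mm; the calibration is good to about 2 mm. A picture is of the moment at which its call begins. There is no depth.
- ticket.job_done(): hands the job in; it is judged then, once.
The state is a dict: "clock": time; "joints": joint angles; "joint_vel": joint speeds; "joint_efforts": joint torques, N m; "position": TCP position; "ee_rot": TCP orientation; "contact_force": force on the tool from outside, world axes, zero at the start; "wrist_torque": the same for the moment, N m; "gripper_width": finger opening in mm; "grasp_force": force on a finger pad.
Only numpy, scipy, OpenCV 4.12 (cv2) and the standard library are available. Lean on these libraries where they do the work, as an engineer would, in place of code of your own. Each camera call takes 0.05 s, during which the arm holds its last target. There are 200 camera calls.

### The job

The pigeonhole unit on the assembly turntable is glued, and its loose yellow clamping cauls must come out: turn the turntable until its open front clicks in at the red pointer, and with the unit standing there draw every caul right out onto the disc with the long red-handled hook, never reaching into the pigeonholes by hand. Lay all the cauls in the blue tray and put the hook back in its cradle as you found it, and, once the unit is empty, turn it three clicks (a quarter turn) clockwise seen from above, away from the pointer, and leave it clicked in there for the next job. Do not disturb the drill, the clamp or the glue bottle.

Things in the scene. Friction and masses are not known exactly. Their poses are not given: they have to be found in the camera images.
- stand: Fixed foot of the assembly turntable: round grey steel base, 250 mm across, 32 mm high. Origin on the turning axis, at bench level, z up. Its +x points from the axis to the red pointer, a flat red arm with an upright red tab just outside the disc's rim, 187 to 203 mm from the axis, top 43 mm above the bench.
- unit: Turning part: plywood disc, 344 mm across, 18 mm thick, top 54 mm above the bench, and the pigeonhole unit on it. Origin on the turning axis at bench level; x to the unit's open front, z up. It clicks into a notch every 30 degrees, one with the front at the pointer; let go within 0.15 rad of a notch it swings in. About 0.3 N m (2 N at a knob) takes it on to the next notch. No end stops.
- unit_tick (a point): Red tick on the disc's rim at the unit's front, 160 mm from the turning axis, 54 mm above the bench (white ticks mark the other clicks). When it stands at the red pointer the open front faces the pointer. The unit covers x from -116 to 40 mm of the disc; in front of it the bare disc is the landing for what is drawn out. Axes as the unit's.
- unit_front (a point): Middle of the open front of the pigeonhole unit (wooden, 156 mm deep, 174 mm wide, screwed to the disc, three bays side by side, clear cover whose top is 149 mm above the bench). The point is on the middle bay's floor at its mouth, 40 mm in front of the axis, 60 mm above the bench. x points straight out of the bays, y to the unit's own left, z up.
- bay0 (a point): Mouth of the bay at y = -56 mm from unit_front: middle of its width, on its floor, axes as unit_front. Each bay is 50 mm wide, 84 mm high, 150 mm deep inside; its floor lies 6 mm above the disc; walls, floor and back are 6 mm thick.
- bay1 (a point): Mouth of the middle bay: middle of its width, on its floor. Axes as unit_front.
- bay2 (a point): Mouth of the bay at y = +56 mm from unit_front: middle of its width, on its floor. Axes as unit_front.
- knob_right (a point): Round upright black knob with a red cap for turning the table, 24 mm across, standing on the disc from 54 to 104 mm above the bench, beside the unit's wall at unit_front's -y side; 155 mm from the turning axis, 53 mm clear of that wall. The point is on the knob's axis, 80 mm above the bench. Axes as unit_front.
- knob_left (a point): The same kind of knob beside the opposite wall of the unit (unit_front's +y side).
- caul0: Clamping caul, an upside-down T, 90 g: yellow base block 84 mm long (x), 36 wide (y), 18 high, with an upright wooden rib across its middle, 12 mm thick (x), 36 wide (y), 22 high; 40 mm high in all. Origin: centre of the underside, z up. At the start it lies lengthwise deep in a bay; two or three of the three cauls are there, at most one to a bay.
- caul1: A second, identical caul.
- caul2: A third, identical caul.
- hook: Long-reach rake hook, 160 g: red handle 110 mm long, 22 wide, 26 high; from its end, on the same centre line, a straight 8 mm steel rod with a flat blade hanging down at its tip. Origin: handle's centre; x along the rod to the blade, z up. Blade: 200 mm from the origin, 6 mm thick (x), 22 wide, from 4 mm above to 25 mm below the rod's centre line.
- hook_blade (a point): Middle of the blade's lower edge, at (200, 0, -25) mm from the hook's origin; axes as the hook's.
- hook_rest: Fixed plywood cradle. Origin at bench level, z up. The hook lies with its origin 58 mm straight above this origin, its x along the cradle's x: the handle's rear end (44 mm behind the origin) in a 30 mm wide notch, the rod (150 mm ahead) in an 18 mm wide notch; cheeks rise to 65 and 70 mm above the bench. The handle's middle is free on both sides.
- tray: Blue open tray for the cauls, fixed on the bench: 130 mm (x) by 210 mm (y) outside, walls 5 mm thick, 35 mm high, floor 5 mm thick. Origin: centre of the underside.
- drill: Bystander: cordless drill with a hole saw, lying on its side, about 200 by 175 mm, 56 mm high. Origin at the rear of its motor barrel, on the bench.
- clamp: Bystander: black bench clamp with a red lever, about 190 by 48 mm, 44 mm high. Origin under the middle of its black block.
- glue: Bystander: white glue bottle, 60 mm across and 160 mm high. Origin: centre of the underside.
There are look-alikes about, which are no part of the job. What is shaped like the tray but black or brown is not meant.

How it is judged (in metres and radians):
On the way, in this order (a step that is already met when the one before it is completed fails the run):
1. the unit's open front is clicked in at the red pointer (within 0.06 rad) and at rest (y of unit_tick in the frame of stand between -0.0096 and 0.0096 m and x of unit_tick in the frame of stand above 0.1 m and angular speed of unit below 0.05 rad/s), for 0.3 s.
2. with the unit still at the pointer, every caul is wholly out of the pigeonholes (its centre more than 42 mm in front of the mouths) (y of unit_tick in the frame of stand between -0.0096 and 0.0096 m and x of unit_tick in the frame of stand above 0.1 m and x of each of caul0, caul1, caul2 in the frame of unit_front above 0.042 m), for 0.2 s.
At the end, for the whole second after the job is handed in: Every caul lies still inside the tray's walls (origin under 45 mm above its underside); the hook lies in its cradle as at the start (within 20 mm, 8 mm in height, 0.12 rad); the unit is still, a quarter turn clockwise of the pointer within 0.06 rad (x of caul0 in the frame of tray between -0.06 and 0.06 m and y of caul0 in the frame of tray between -0.1 and 0.1 m and z of caul0 in the frame of tray between 0 and 0.045 m and linear speed of each of caul0, caul1, caul2, hook below 0.03 m/s and x of caul1 in the frame of tray between -0.06 and 0.06 m and y of caul1 in the frame of tray between -0.1 and 0.1 m and z of caul1 in the frame of tray between 0 and 0.045 m and x of caul2 in the frame of tray between -0.06 and 0.06 m and y of caul2 in the frame of tray between -0.1 and 0.1 m and z of caul2 in the frame of tray between 0 and 0.045 m and horizontal distance between hook and hook_rest below 0.02 m and z of hook in the frame of hook_rest between 0.05 and 0.066 m and x of hook_blade in the frame of hook_rest above 0.17 m and angle between the x axis of hook and the x axis of hook_rest, either way round below 0.12 rad and x of unit_tick in the frame of stand between -0.0096 and 0.0096 m and y of unit_tick in the frame of stand below -0.1 m and angular speed of unit below 0.05 rad/s); the robot touches nothing.
It fails at once if a caul is touched by the fingers while it is inside a pigeonhole ((contact force between the fingers and caul0 above 0.5 N and x of caul0 in the frame of unit_front between -0.16 and -0.005 m and y of caul0 in the frame of unit_front between -0.085 and 0.085 m and z of caul0 in the frame of unit_front between -0.005 and 0.07 m) or (contact force between the fingers and caul1 above 0.5 N and x of caul1 in the frame of unit_front between -0.16 and -0.005 m and y of caul1 in the frame of unit_front between -0.085 and 0.085 m and z of caul1 in the frame of unit_front between -0.005 and 0.07 m) or (contact force between the fingers and caul2 above 0.5 N and x of caul2 in the frame of unit_front between -0.16 and -0.005 m and y of caul2 in the frame of unit_front between -0.085 and 0.085 m and z of caul2 in the frame of unit_front between -0.005 and 0.07 m)).
It fails at once if the drill, the clamp or the glue bottle is moved by more than 40 mm (distance of any of drill, clamp, glue from where it was at the start of the episode above 0.04 m).
Of caul0, caul1, caul2 only 2 to 3 are there at a start; the rules pass over those that are not, and their reading is None.
At some moment in a run one of caul0, caul1, caul2 may be knocked a few centimetres aside while the robot is not near it.
It also fails if it takes over 208 s, if anything falls off the work surface, if the arm or the gripper's body presses on something with over 40 N, if the wrist force passes 120 N, or if a joint passes its speed limit or range.

## Working session

There is one attempt and no reset: what is moved stays moved. The work goes in short steps, Python scripts to look and compute and a tool call to move; the robot and the scene stay as the last step left them, time stands still between calls to the robot, and variables do not carry over. Pictures are saved under pics/ and viewed, at most 14 in all, crops included, and the job is handed in when it is done.

Besides the shell and the picture viewer there is one more tool, called after "Call:" as name([rows], argument=value, ...), one row to a line, values as JSON. servo_tool: Moves the arm, as the interface text tells. Its arguments: {"type":"object","properties":{"commands":{"type":"array","items":{"type":"array","items":{"type":"array","items":{"type":"number"}}}}},"required":["commands"]}

```bash
mkdir -p pics; ls; cat > h.py <<'E'
import numpy as np, cv2
from bench import arm, cams, ticket
from scipy.spatial.transform import Rotation as R
def get(n,save=None):
    d=cams.get_image(n); d={k:np.array(v) for k,v in d.items()}
    if save: cv2.imwrite('pics/%s.png'%save,d['frame'])
    return d
def ray(d,u,v):
    K,T=d['K'],d['T']
    c=np.array([(u-K[0,2])/K[0,0],-(v-K[1,2])/K[1,1],-1.])
    return T[:3,3],T[:3,:3]@c
def plane(d,u,v,z):
    o,r=ray(d,u,v); return o+r*(z-o[2])/r[2]
def proj(d,p):
    c=d['T'][:3,:3].T@(np.array(p,float)-d['T'][:3,3])
    return d['K'][0,0]*c[0]/-c[2]+d['K'][0,2], d['K'][1,1]*-c[1]/-c[2]+d['K'][1,2]
def blobs(d,lo,hi,z,amin=30,show=True):
    hsv=cv2.cvtColor(d['frame'],cv2.COLOR_BGR2HSV)
    m=cv2.inRange(hsv,np.array(lo),np.array(hi))
    cs,_=cv2.findContours(m,cv2.RETR_EXTERNAL,cv2.CHAIN_APPROX_NONE)
    out=[]
    for c in cs:
        a=cv2.contourArea(c)
        if a<amin: continue
        r=cv2.minAreaRect(c); p=plane(d,*r[0],z)
        w=np.array([plane(d,*q,z)[:2] for q in cv2.boxPoints(r)])
        out.append((a,r,p,w))
        if show: print(int(a),np.round(r[0]),'w',np.round(p[:2]),'box',np.round(w).tolist())
    return out
def st():
    s=arm.read_state(); print({k:np.round(s[k],3) for k in ('clock','position','ee_rot','contact_force','gripper_width','grasp_force')}); return s
E
python3 - <<'E'
from h import *
s=st(); print(arm.grip_point_offset, s['joints'])
for n in('scene','top'):
    d=get(n,n+'0'); print(n,d['K'],np.round(d['T'],3))
E
```

```text
pics
{'clock': np.float64(0.0), 'position': array([221.599, 583.762, 230.212]), 'ee_rot': array([ 0.984, -0.18 , -0.   ,  0.001]), 'contact_force': array([-0.301,  0.238, -0.632]), 'gripper_width': np.float64(85.25), 'grasp_force': np.float64(0.0)}
18.700000000000003 [ 1.46658198e+00  3.85571314e-01  6.61205748e-03 -4.69317478e-04
 -1.19402541e+00 -2.58588044e-01]
scene [[495.85091376   0.         278.34669654]
 [  0.         495.85091376 208.83043263]
 [  0.           0.           1.        ]] [[-7.770000e-01 -3.310000e-01  5.350000e-01  1.203037e+03]
 [ 6.290000e-01 -4.190000e-01  6.540000e-01  8.947780e+02]
 [ 8.000000e-03  8.450000e-01  5.340000e-01  7.880060e+02]
 [ 0.000000e+00  0.000000e+00  0.000000e+00  1.000000e+00]]
top [[439.45952356   0.         282.46777651]
 [  0.         439.45952356 214.77940851]
 [  0.           0.           1.        ]] [[ 2.500000e-02  9.830000e-01 -1.840000e-01  1.917560e+02]
 [-1.000000e+00  2.600000e-02  4.000000e-03  2.396000e+01]
 [ 9.000000e-03  1.830000e-01  9.830000e-01  1.634939e+03]
 [ 0.000000e+00  0.000000e+00  0.000000e+00  1.000000e+00]]
```

View pics/scene0.png

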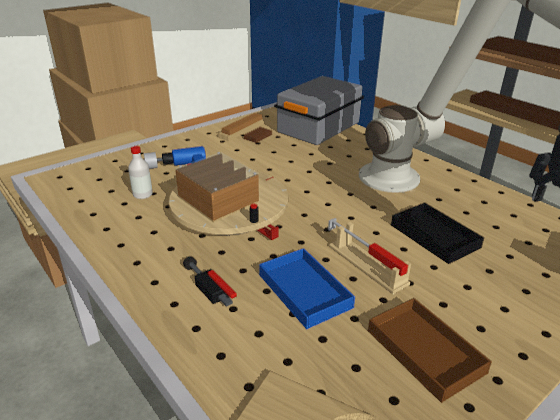

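View pics/top0.png

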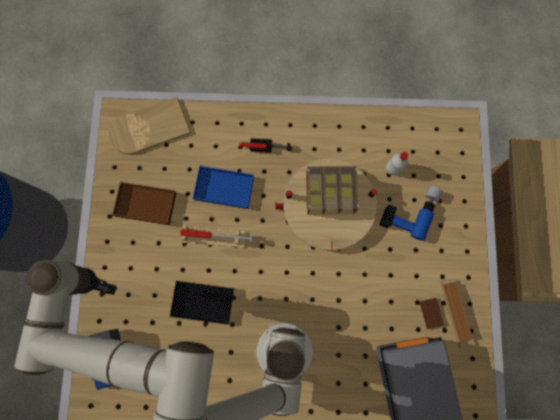

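```bash
python3 - <<'E'
from h import *
d=get('top')
f=d['frame']
cv2.imwrite('pics/crop.png',cv2.resize(f[120:260,170:450],None,fx=2.8,fy=2.8,interpolation=cv2.INTER_CUBIC))
print('red z54');blobs(d,(0,140,90),(8,255,255),54,6);blobs(d,(172,140,90),(180,255,255),54,6)
print('blue');blobs(d,(100,140,60),(125,255,255),30)
print('yellow');blobs(d,(22,90,70),(34,255,255),78,15)
E
```

```text
red z54
164 [195. 233.] w [411. 332.] box [[403.0, 388.0], [427.0, 387.0], [418.0, 277.0], [395.0, 278.0]]
13 [278. 205.] w [525.  33.] box [[528.0, 48.0], [538.0, 25.0], [522.0, 18.0], [512.0, 42.0]]
13 [289. 193.] w [569.  -5.] box [[577.0, 3.0], [577.0, -12.0], [562.0, -12.0], [562.0, 2.0]]
13 [374. 191.] w [ 586. -320.] box [[593.0, -312.0], [593.0, -327.0], [578.0, -327.0], [578.0, -312.0]]
35 [404. 156.] w [ 726. -434.] box [[740.0, -423.0], [740.0, -446.0], [713.0, -445.0], [712.0, -423.0]]
82 [252. 145.] w [751. 139.] box [[758.0, 188.0], [761.0, 90.0], [745.0, 89.0], [742.0, 187.0]]
blue
35 [101. 386.] w [-125.  630.] box [[-128.0, 655.0], [-109.0, 650.0], [-122.0, 604.0], [-141.0, 609.0]]
550 [412. 219.] w [ 487. -463.] box [[454.0, -379.0], [565.0, -422.0], [520.0, -548.0], [410.0, -504.0]]
1726 [223. 186.] w [596. 242.] box [[544.0, 352.0], [678.0, 339.0], [648.0, 131.0], [515.0, 147.0]]
yellow
101 [316. 200.] w [ 542. -101.] box [[562.0, -81.0], [563.0, -121.0], [522.0, -121.0], [521.0, -81.0]]
94 [346. 192.] w [ 573. -214.] box [[591.0, -194.0], [592.0, -234.0], [555.0, -234.0], [554.0, -194.0]]
92 [330. 192.] w [ 570. -154.] box [[590.0, -135.0], [591.0, -172.0], [550.0, -172.0], [549.0, -136.0]]
76 [314. 186.] w [592. -95.] box [[607.0, -77.0], [608.0, -113.0], [578.0, -114.0], [577.0, -77.0]]
76 [346. 178.] w [ 624. -214.] box [[640.0, -194.0], [642.0, -234.0], [608.0, -234.0], [606.0, -194.0]]
78 [330. 178.] w [ 622. -155.] box [[639.0, -135.0], [640.0, -175.0], [606.0, -175.0], [605.0, -135.0]]
```

View pics/crop.png

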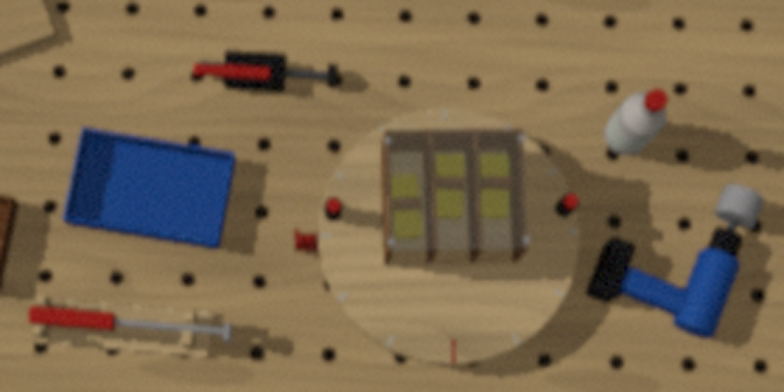

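```bash
python3 - <<'E'
from h import *
d=get('top')
def cen(box,z):
    x0,y0,x1,y1=box
    h=cv2.cvtColor(d['frame'][y0:y1,x0:x1],cv2.COLOR_BGR2HSV)
    m=((h[...,0]<8)|(h[...,0]>170))&(h[...,1]>110)&(h[...,2]>60)
    v,u=np.nonzero(m); u=u+x0;v=v+y0
    w=np.array([plane(d,a,b,z)[:2] for a,b in zip(u,v)])
    c=w.mean(0); 
    U,S,V=np.linalg.svd(w-c); q=(w-c)@V[0]
    print(len(u),np.round(c,1),'dir',np.round(V[0],3),'ext',np.round([q.min(),q.max()]))
    return c
a=cen((283,187,297,200),104); b=cen((368,184,381,197),104); t=cen((325,236,338,250),54)
p=cen((272,198,286,212),43)
h=cen((175,225,215,242),71)
print('mid',(a+b)/2, np.linalg.norm(a-b))
# disc circle: crop pixel guesses of rim
for u,v in [(113,0)]: pass
tip=(170+227/2.8,120+330/2.8); print('hook tip',plane(d,*tip,60)); print('rod start',plane(d,170+118/2.8,120+322/2.8,58))
# tray outer corners crop px at z35
for q in [(84,130),(234,153),(218,247),(66,220)]: print('tray',plane(d,170+q[0]/2.8,120+q[1]/2.8,35)[:2].round())
E
```

```text
22 [557.3  -3. ] dir [-0.953 -0.302] ext [-9.  8.]
25 [ 571.9 -305.9] dir [-0.957 -0.291] ext [-9. 10.]<stdin>:9: RuntimeWarning: Mean of empty slice.
  ret = ret.dtype.type(ret / rcount)
Traceback (most recent call last):
numpy.linalg.LinAlgError: 1-dimensional array given. Array must be at least two-dimensional
```

```bash
python3 - <<'E'
from h import *
d=get('top')
def cen(box,z):
    x0,y0,x1,y1=box
    h=cv2.cvtColor(d['frame'][y0:y1,x0:x1],cv2.COLOR_BGR2HSV)
    m=((h[...,0]<8)|(h[...,0]>170))&(h[...,1]>110)&(h[...,2]>60)
    v,u=np.nonzero(m); u=u+x0;v=v+y0
    w=np.array([plane(d,a,b,z)[:2] for a,b in zip(u,v)])
    c=w.mean(0); 
    U,S,V=np.linalg.svd(w-c); q=(w-c)@V[0]
    print(len(u),np.round(c,1),'dir',np.round(V[0],3),'ext',np.round([q.min(),q.max()]))
    return c
p=cen((272,198,286,212),43)
h=cen((175,225,215,242),71)
print('tick',[plane(d,170+453/2.8,120+y/2.8,54)[:2].round() for y in (340,363)])
print('hook tip',plane(d,170+228/2.8,120+330/2.8,60)); print('rod start',plane(d,170+118/2.8,120+322/2.8,58))
for q in [(84,130),(234,153),(218,247),(66,220)]: print('tray',plane(d,170+q[0]/2.8,120+q[1]/2.8,35)[:2].round())
for q in [(453,363),(318,238),(581,230),(444,108)]: print('rim',plane(d,170+q[0]/2.8,120+q[1]/2.8,54)[:2].round())
E
```

```text
36 [522.   31.1] dir [-0.104 -0.995] ext [-12.  12.]
190 [408.5 327.9] dir [-0.074 -0.997] ext [-55.  54.]
tick [array([ 394., -164.]), array([ 364., -164.])]
hook tip [398.20949685 127.06267352  60.        ]
rod start [405.16577943 269.4387544   58.        ]
tray [668. 333.]
tray [641. 130.]
tray [512. 146.]
tray [543. 349.]
rim [ 364. -164.]
rim [524.  14.]
rim [ 544. -332.]
rim [ 706. -150.]
```

```bash
cat >> h.py <<'E'
def go(x,y,z,head,N,s=None):
    """constant row, N times, from the measured pose to TCP (x,y,z), tool x heading deg, tool down"""
    s=s or arm.read_state(); M=R.from_quat(s['ee_rot']).as_matrix()
    h0=np.degrees(np.arctan2(M[1,0],M[0,0])); tilt=np.degrees(np.arccos(-M[2,2]))
    D=M.T@(np.array([x,y,z])-s['position'])
    t=-((head-h0+180)%360-180)
    th=np.radians(t/N); S=sum(R.from_rotvec([0,0,k*th]).as_matrix() for k in range(N))
    r=np.linalg.solve(S,D)
    print('head %.1f tilt %.2f pos'%(h0,tilt),s['position'].round(1),'D',D.round(1),'turn %.1f'%t,'| row x%d'%N,(r/1000).round(5),round(t/N,3),'len',np.linalg.norm(r).round(1))
E
python3 - <<'E'
from h import *
go(557.3,-3,231,-20.7,18)
E
```

```text
head -20.8 tilt 0.05 pos [221.7 584.1 230.8] D [5.221e+02 4.298e+02 3.000e-01] turn -0.1 | row x18 [2.899e-02 2.390e-02 1.000e-05] -0.005 len 37.6
```

Call:
servo_tool([
  [[0, 0.029, 0.0239, 0, 0, 0, 0], [0, 0.029, 0.0239, 0, 0, 0, 0], [0, 0.029, 0.0239, 0, 0, 0, 0], [0, 0.029, 0.0239, 0, 0, 0, 0], [0, 0.029, 0.0239, 0, 0, 0, 0], [0, 0.029, 0.0239, 0, 0, 0, 0], [0, 0.029, 0.0239, 0, 0, 0, 0], [0, 0.029, 0.0239, 0, 0, 0, 0], [0, 0.029, 0.0239, 0, 0, 0, 0]],
])

```text
clock: 1.0
position: [389.9, 288.8, 231.5]
ee_rot: [0.984, -0.18, 0.0, -0.0]
contact_force: [0.4, 0.8, 0.2]
gripper_width: 85.2
grasp_force: 0.0
```

Call:
servo_tool([
  [[0, 0.029, 0.0239, 0, 0, 0, 0], [0, 0.029, 0.0239, 0, 0, 0, 0], [0, 0.029, 0.0239, 0, 0, 0, 0], [0, 0.029, 0.0239, 0, 0, 0, 0], [0, 0.029, 0.0239, 0, 0, 0, 0], [0, 0.029, 0.0239, 0, 0, 0, 0], [0, 0.029, 0.0239, 0, 0, 0, 0], [0, 0.029, 0.0239, 0, 0, 0, 0], [0, 0.029, 0.0239, 0, 0, 0, 0]],
])

```text
clock: 1.75
position: [557.7, -5.0, 231.4]
ee_rot: [0.984, -0.18, 0.0, -0.0]
contact_force: [0.8, 2.2, -0.5]
gripper_width: 85.6
grasp_force: 0.0
```

Call:
servo_tool([
  [[0, 0, 0, 0.005, 0, 0, 7], [0, 0, 0, 0.005, 0, 0, 7], [0, 0, 0, 0.005, 0, 0, 7], [0, 0, 0, 0.005, 0, 0, 7], [0, 0, 0, 0.005, 0, 0, 7], [0, 0, 0, 0.005, 0, 0, 7], [0, 0, 0, 0.005, 0, 0, 7], [0, 0, 0, 0.005, 0, 0, 7], [0, 0, 0, 0, 0, 0, 7], [0, 0, 0, 0, 0, 0, 7]],
])

```text
clock: 2.58
position: [556.8, -3.2, 190.8]
ee_rot: [-0.7, 0.714, 0.0, -0.0]
contact_force: [-0.5, -0.3, -0.8]
gripper_width: 85.7
grasp_force: 0.0
```

Call:
servo_tool([
  [[0, 0, 0, 0, 0, 0, 7.1], [0, 0, 0, 0, 0, 0, 0], [0, 0, 0, 0, 0, 0, 0]],
])

```text
clock: 2.83
position: [557.1, -3.2, 191.2]
ee_rot: [-0.658, 0.753, 0.0, -0.0]
contact_force: [0.9, 0.1, -0.6]
gripper_width: 85.3
grasp_force: 0.0
```

```bash
python3 - <<'E'
from h import *
d=get('wrist','w1')
print(d['T'].round(2))
print('red z104');blobs(d,(0,140,90),(8,255,255),104,40);blobs(d,(172,140,90),(180,255,255),104,40)
go(557.3,-3,70,-98,5)
E
```

```text
[[-9.9000e-01 -1.3000e-01 -4.0000e-02  5.4650e+02]
 [ 1.3000e-01 -9.4000e-01 -3.1000e-01 -8.2590e+01]
 [ 0.0000e+00 -3.1000e-01  9.5000e-01  3.3419e+02]
 [ 0.0000e+00  0.0000e+00  0.0000e+00  1.0000e+00]]
red z104
51 [448. 414.] w [424. 221.] box [[432.0, 214.0], [417.0, 216.0], [417.0, 228.0], [431.0, 226.0]]
314 [110. 309.] w [708.  62.] box [[715.0, 53.0], [702.0, 50.0], [702.0, 72.0], [716.0, 75.0]]
415 [316. 225.] w [530.  11.] box [[540.0, 0.0], [522.0, -1.0], [520.0, 22.0], [539.0, 22.0]]
411 [278. 216.] w [557.  -1.] box [[565.0, -11.0], [548.0, -8.0], [550.0, 9.0], [567.0, 7.0]]
head -97.7 tilt 0.00 pos [557.1  -3.1 191.3] D [ -0.2  -0.2 121.3] turn 0.3 | row x5 [-3.000e-05 -4.000e-05  2.426e-02] 0.057 len 24.3
```

View pics/w1.png

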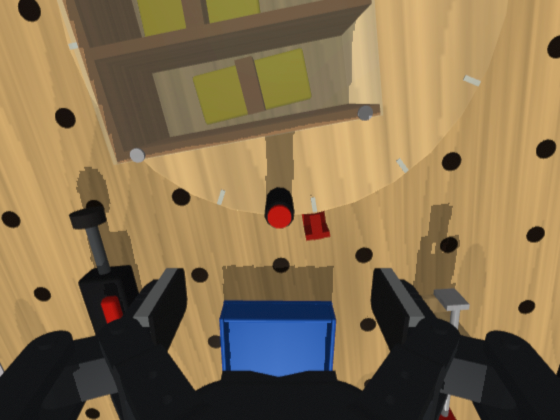

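Call:
servo_tool([
  [[0, 0, 0, 0.0243, 0, 0, 0], [0, 0, 0, 0.0243, 0, 0, 0], [0, 0, 0, 0.0243, 0, 0, 0], [0, 0, 0, 0.0243, 0, 0, 0], [0, 0, 0, 0.0243, 0, 0, 0], [255, 0, 0, 0, 0, 0, 0], [255, 0, 0, 0, 0, 0, 0], [255, 0, 0, 0, 0, 0, 0], [255, 0, 0, 0, 0, 0, 0], [255, 0, 0, 0, 0, 0, 0]],
])

```text
clock: 3.72
position: [558.0, -2.9, 71.5]
ee_rot: [-0.657, 0.754, -0.001, 0.001]
contact_force: [-9.9, 3.5, 8.4]
gripper_width: 26.0
grasp_force: 5.5
```

Call:
servo_tool([
  [[255, 0, 0, 0, 0, 0, 0], [255, 0, 0, 0, 0, 0, 0], [255, 0, 0, 0, 0, 0, 0]],
])

```text
clock: 3.97
position: [557.8, -2.9, 71.7]
ee_rot: [-0.657, 0.754, -0.001, 0.001]
contact_force: [-2.1, 1.5, 6.3]
gripper_width: 22.5
grasp_force: 58.7
```

Call:
servo_tool([
  [[255, 0.0006, -0.0135, 0, 0, 0, 5], [255, 0.0006, -0.0135, 0, 0, 0, 5], [255, 0.0006, -0.0135, 0, 0, 0, 5], [255, 0.0006, -0.0135, 0, 0, 0, 5], [255, 0.0006, -0.0135, 0, 0, 0, 5], [255, 0.0006, -0.0135, 0, 0, 0, 5]],
])

```text
clock: 4.47
position: [630.3, -35.5, 71.7]
ee_rot: [-0.437, 0.899, -0.0, -0.001]
contact_force: [-9.1, 2.2, 12.5]
gripper_width: 22.4
grasp_force: 59.6
```

Call:
servo_tool([
  [[255, 0.0006, -0.0135, 0, 0, 0, 5], [255, 0.0006, -0.0135, 0, 0, 0, 5], [255, 0.0006, -0.0135, 0, 0, 0, 5], [255, 0.0006, -0.0135, 0, 0, 0, 5], [255, 0.0006, -0.0135, 0, 0, 0, 5], [255, 0.0006, -0.0135, 0, 0, 0, 5]],
])

```text
clock: 4.97
position: [676.3, -99.8, 71.7]
ee_rot: [-0.189, 0.982, 0.0, -0.004]
contact_force: [-13.5, 4.9, 13.1]
gripper_width: 22.3
grasp_force: 59.7
```

Call:
servo_tool([
  [[255, 0.0006, -0.0135, 0, 0, 0, 5], [255, 0.0006, -0.0135, 0, 0, 0, 5], [255, 0.0006, -0.0135, 0, 0, 0, 5], [255, 0.0006, -0.0135, 0, 0, 0, 5], [255, 0.0006, -0.0135, 0, 0, 0, 5], [255, 0.0006, -0.0135, 0, 0, 0, 5], [255, 0, 0, 0, 0, 0, 0], [255, 0, 0, 0, 0, 0, 0]],
])

```text
clock: 5.63
position: [683.7, -178.4, 71.7]
ee_rot: [0.07, 0.998, 0.0, -0.006]
contact_force: [-14.7, 3.8, 12.3]
gripper_width: 22.2
grasp_force: 59.5
```

Call:
servo_tool([
  [[0, 0, 0, 0, 0, 0, 0], [0, 0, 0, 0, 0, 0, 0], [0, 0, 0, 0, 0, 0, 0], [0, 0, 0, 0, 0, 0, 0], [0, 0, 0, -0.03, 0, 0, 0], [0, 0, 0, -0.04, 0, 0, 0], [0, 0, 0, -0.04, 0, 0, 0], [0, 0, 0, -0.04, 0, 0, 0]],
])

```text
clock: 6.3
position: [689.2, -177.9, 221.2]
ee_rot: [0.069, 0.998, -0.0, -0.0]
contact_force: [0.8, -1.1, -0.2]
gripper_width: 85.1
grasp_force: 0.0
```

```bash
python3 - <<'E'
from h import *
go(440,150,230,170,11)
go(408.5,327.9,200,-93.5,12)
E
```

```text
head 172.1 tilt 0.03 pos [ 689.2 -177.9  221.2] D [291.7 290.7  -8.8] turn 2.1 | row x11 [ 0.02697  0.02597 -0.0008 ] 0.194 len 37.4
head 172.1 tilt 0.03 pos [ 689.2 -177.9  221.2] D [347.3 462.6  21.2] turn -94.4 | row x12 [-0.00599  0.05374  0.00177] -7.864 len 54.1
```

```bash
python3 - <<'E'
from h import *
go(408.5,327.9,180,-93.5,18)
d=get('top')
h=cv2.cvtColor(d['frame'],cv2.COLOR_BGR2HSV)
x0,y0,x1,y1=270,190,300,225
m=((h[...,0]<8)|(h[...,0]>170))&(h[...,1]>100)&(h[...,2]>60)
n,_,s,c=cv2.connectedComponentsWithStats(m.astype(np.uint8))
for i in range(1,n):
    if s[i,4]>4: print(s[i],c[i].round(1),'z104',plane(d,*c[i],104)[:2].round(1),'z54',plane(d,*c[i],54)[:2].round(1),'z43',plane(d,*c[i],43)[:2].round(1))
E
```

```text
head 172.1 tilt 0.03 pos [ 689.2 -177.9  221.2] D [347.2 462.6  41.2] turn -94.4 | row x18 [-0.00481  0.03574  0.00229] -5.242 len 36.1
[239 142  28   7 136] [253.6 145. ] z104 [734.  129.2] z54 [751.7 132.7] z43 [755.6 133.4]
[400 152   8   8  52] [403.7 155.5] z104 [ 709.2 -418.9] z54 [ 726.1 -433.4] z43 [ 729.8 -436.5]
[336 158   5   5  22] [337.9 159.9] z104 [ 685.7 -178.9] z54 [ 701.8 -185.5] z43 [ 705.4 -187. ]
[180 229  31   9 191] [195.2 233.2] z104 [403.9 322.1] z54 [410.8 331.9] z43 [412.3 334. ]
[339 240   6   6  24] [341.2 242.8] z104 [ 383.2 -191. ] z54 [ 389.5 -198. ] z43 [ 390.9 -199.6]
```

Call:
servo_tool([
  [[0, -0.0048, 0.0357, 0.0023, 0, 0, -5.24], [0, -0.0048, 0.0357, 0.0023, 0, 0, -5.24], [0, -0.0048, 0.0357, 0.0023, 0, 0, -5.24], [0, -0.0048, 0.0357, 0.0023, 0, 0, -5.24], [0, -0.0048, 0.0357, 0.0023, 0, 0, -5.24], [0, -0.0048, 0.0357, 0.0023, 0, 0, -5.24], [0, -0.0048, 0.0357, 0.0023, 0, 0, -5.24], [0, -0.0048, 0.0357, 0.0023, 0, 0, -5.24], [0, -0.0048, 0.0357, 0.0023, 0, 0, -5.24]],
])

```text
clock: 7.1
position: [659.3, 138.0, 198.3]
ee_rot: [-0.338, 0.941, -0.0, 0.0]
contact_force: [0.2, 1.1, 0.3]
gripper_width: 85.5
grasp_force: 0.0
```

Call:
servo_tool([
  [[0, -0.0048, 0.0357, 0.0023, 0, 0, -5.24], [0, -0.0048, 0.0357, 0.0023, 0, 0, -5.24], [0, -0.0048, 0.0357, 0.0023, 0, 0, -5.24], [0, -0.0048, 0.0357, 0.0023, 0, 0, -5.24], [0, -0.0048, 0.0357, 0.0023, 0, 0, -5.24], [0, -0.0048, 0.0357, 0.0023, 0, 0, -5.24], [0, -0.0048, 0.0357, 0.0023, 0, 0, -5.24], [0, -0.0048, 0.0357, 0.0023, 0, 0, -5.24], [0, -0.0048, 0.0357, 0.0023, 0, 0, -5.24], [0, 0, 0, 0, 0, 0, 0]],
])

```text
clock: 7.93
position: [404.3, 328.4, 177.9]
ee_rot: [-0.688, 0.726, 0.001, -0.001]
contact_force: [0.5, -1.4, -0.5]
gripper_width: 85.1
grasp_force: 0.0
```

Call:
servo_tool([
  [[0, 0, 0, 0, 0, 0, 0], [0, 0, 0, 0, 0, 0, 0]],
])

```text
clock: 8.1
position: [409.4, 328.1, 178.7]
ee_rot: [-0.685, 0.729, -0.0, 0.001]
contact_force: [-0.1, 0.3, 0.7]
gripper_width: 85.2
grasp_force: 0.0
```

```bash
python3 - <<'E'
from h import *
d=get('wrist','w2')
print('red z71');blobs(d,(0,140,60),(8,255,255),71,100);blobs(d,(172,140,60),(180,255,255),71,100)
go(408.5,327.9,39,-93.5,5)
d=get('top','top1')
s=d['frame'][120:260,250:400]
cv2.imwrite('pics/top1.png',cv2.resize(s,None,fx=4,fy=4,interpolation=cv2.INTER_CUBIC))
E
```

```text
red z71
3250 [280. 204.] w [408. 327.] box [[415.0, 275.0], [394.0, 276.0], [399.0, 387.0], [423.0, 386.0]]
head -93.6 tilt 0.05 pos [409.8 327.8 178.5] D [  0.    1.4 139.5] turn -0.1 | row x5 [0.      0.00028 0.02791] -0.02 len 27.9
```

View pics/w2.png

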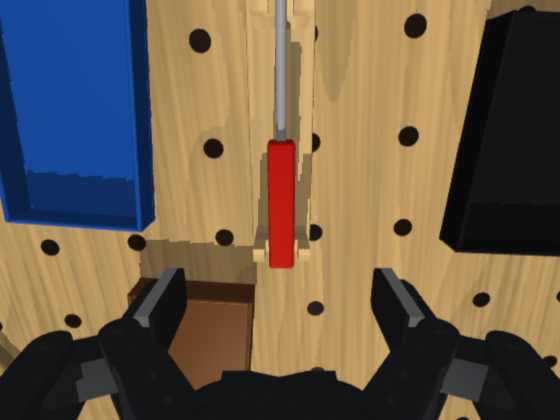

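View pics/top1.png

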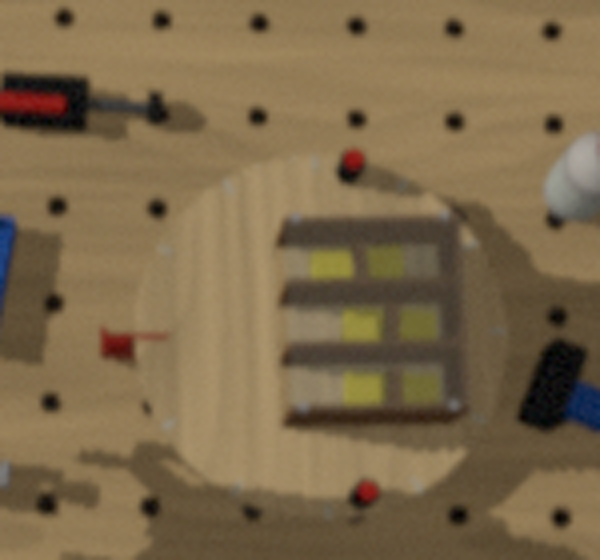

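Call:
servo_tool([
  [[0, 0, 0.0007, 0.028, 0, 0, 0], [0, 0, 0.0007, 0.028, 0, 0, 0], [0, 0, 0, 0.028, 0, 0, 0], [0, 0, 0, 0.028, 0, 0, 0], [0, 0, 0, 0.0275, 0, 0, 0], [0, 0, 0, 0, 0, 0, 0], [255, 0, 0, 0, 0, 0, 0], [255, 0, 0, 0, 0, 0, 0], [255, 0, 0, 0, 0, 0, 0], [255, 0, 0, 0, 0, 0, 0]],
])

```text
clock: 9.03
position: [408.6, 328.5, 40.7]
ee_rot: [-0.685, 0.729, 0.0, 0.002]
contact_force: [-0.2, -0.2, -0.9]
gripper_width: 38.6
grasp_force: 0.0
```

Call:
servo_tool([
  [[255, 0, 0, 0, 0, 0, 0], [255, 0, 0, 0, 0, 0, 0], [255, 0, 0, 0, 0, 0, 0], [255, 0, 0, 0, 0, 0, 0]],
])

```text
clock: 9.37
position: [408.3, 328.3, 40.4]
ee_rot: [-0.685, 0.729, 0.0, 0.001]
contact_force: [-0.8, -0.5, 5.5]
gripper_width: 20.9
grasp_force: 59.4
```

Call:
servo_tool([
  [[255, 0, 0, -0.025, 0, 0, 0], [255, 0, 0, -0.025, 0, 0, 0], [255, 0, 0, -0.025, 0, 0, 0], [255, 0, 0, -0.025, 0, 0, 0], [255, 0, 0, 0, 0, 0, 0], [255, 0, 0, 0, 0, 0, 0]],
])

```text
clock: 9.87
position: [407.8, 328.1, 140.2]
ee_rot: [-0.685, 0.729, 0.001, 0.002]
contact_force: [-1.0, 0.1, -1.9]
gripper_width: 21.4
grasp_force: 59.2
```

```bash
python3 - <<'E'
from h import *
cv2.imwrite('pics/w3.png',get('wrist')['frame'][:300])
s=get('scene')['frame']; cv2.imwrite('pics/s3.png',cv2.resize(s[120:320,170:450],None,fx=2.8,fy=2.8,interpolation=cv2.INTER_CUBIC))
d=get('top'); t=plane(d,250+37.5,120+84.25,54); print('tick',t)
h=cv2.cvtColor(d['frame'],cv2.COLOR_BGR2HSV); h=h[180:230,260:310]
ax=np.array([534,-155.5]); q=t[:2]-ax; print('tick dir',np.degrees(np.arctan2(q[1],q[0])),np.linalg.norm(q))
a=np.radians(92.5); X=np.array([np.cos(a),np.sin(a)]);Y=np.array([-X[1],X[0]])
for b,z in [(0,78)]:
  for o in blobs(d,(20,80,60),(36,255,255),78,12,False):
    w=o[3]-ax; print(o[0],'ux',(w@X).min().round(),(w@X).max().round(),'uy',(w@Y).mean().round(1))
go(466,117,115,-87.5,8)
E
```

```text
tick [ 5.26841924e+02 -3.27052044e-01  5.40000000e+01]
tick dir 92.64116269808237 155.33796003709102
72.5 ux -106.0 -68.0 uy 54.7
99.0 ux -55.0 -10.0 uy 53.7
77.5 ux -107.0 -64.0 uy -3.8
105.0 ux -58.0 -12.0 uy -7.1
97.5 ux -34.0 24.0 uy -61.1
78.5 ux -79.0 -40.0 uy -64.8
head -93.6 tilt 0.18 pos [406.8 326.6 137.5] D [205.5 -72.2  22.9] turn -6.1 | row x8 [ 0.02609 -0.00783  0.00286] -0.761 len 27.4
```

View pics/s3.png

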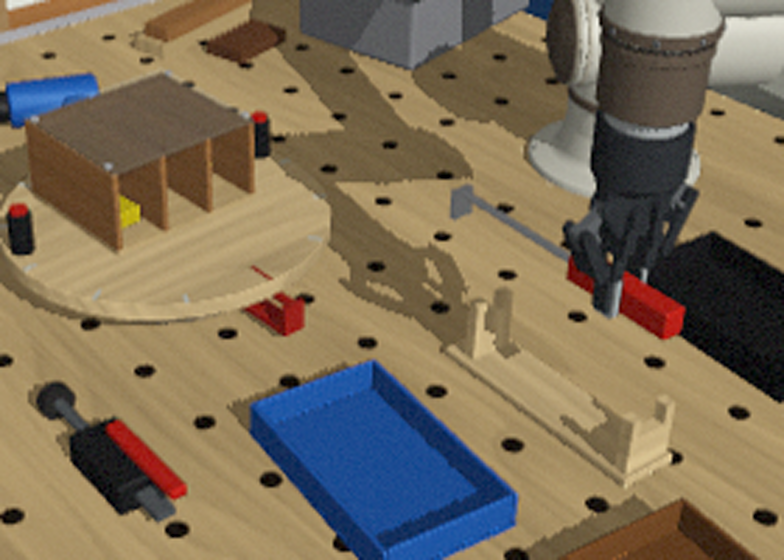

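Call:
servo_tool([
  [[255, 0.0261, -0.0078, 0.0029, 0, 0, -0.76], [255, 0.0261, -0.0078, 0.0029, 0, 0, -0.76], [255, 0.0261, -0.0078, 0.0029, 0, 0, -0.76], [255, 0.0261, -0.0078, 0.0029, 0, 0, -0.76], [255, 0.0261, -0.0078, 0.0029, 0, 0, -0.76], [255, 0.0261, -0.0078, 0.0029, 0, 0, -0.76], [255, 0.0261, -0.0078, 0.0029, 0, 0, -0.76], [255, 0.0261, -0.0078, 0.0029, 0, 0, -0.76], [255, 0, 0, 0, 0, 0, 0], [255, 0, 0, 0, 0, 0, 0]],
])

```text
clock: 10.85
position: [466.1, 116.2, 114.2]
ee_rot: [0.721, -0.693, -0.001, 0.002]
contact_force: [0.5, 0.5, -1.5]
gripper_width: 21.2
grasp_force: 59.1
```

```bash
python3 - <<'E'
from h import *
d=get('wrist','w4')
print('proj blade',[np.round(proj(d,p)) for p in [(474.9,-82,130),(474.9,-82,105)]])
go(466,117,112,-87.5,8)
s=get('scene'); cv2.imwrite('pics/s4.png',cv2.resize(s['frame'][120:260,160:400],None,fx=3.3,fy=3.3,interpolation=cv2.INTER_CUBIC))
print('scene exp blade',[np.round((np.array(proj(s,p))-[160,120])*3.3) for p in [(474.9,-82,134),(474.9,-82,105),(466,117,143)]])
E
```

```text
proj blade [array([ 276., -374.]), array([ 276., -270.])]
head -87.6 tilt 0.14 pos [466.3 117.2 114.6] D [0.2 0.3 2.6] turn -0.1 | row x8 [2.0e-05 4.0e-05 3.3e-04] -0.009 len 0.3
scene exp blade [array([327., 177.]), array([327., 207.]), array([493., 260.])]
```

View pics/w4.png

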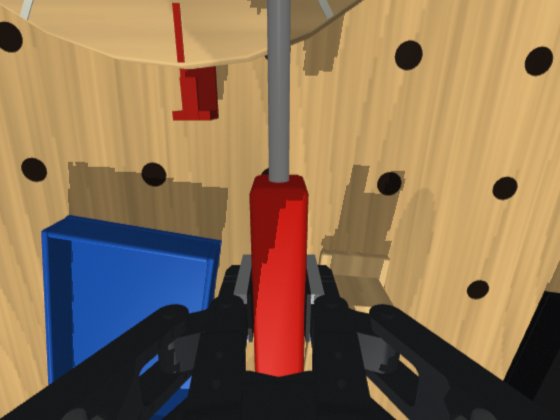

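View pics/s4.png

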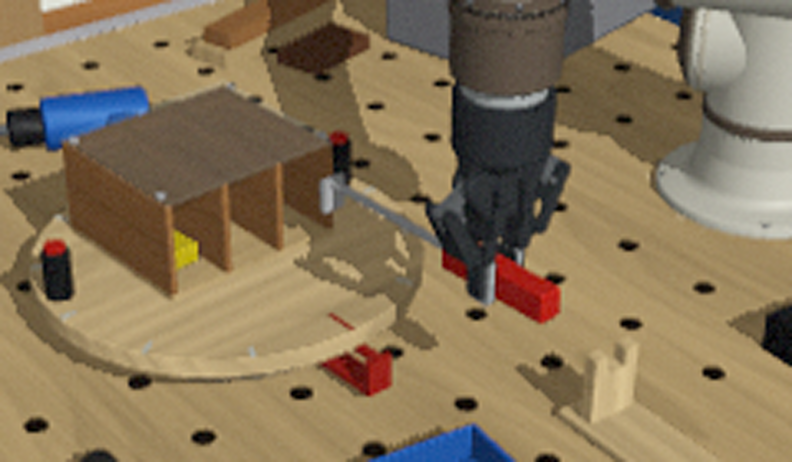

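```bash
python3 - <<'E'
from h import *
s=get('scene')
for q in [(175,296),(229,271),(281,249),(331,226)]: print('wall',plane(s,160+q[0]/3.3,120+q[1]/3.3,54)[:2].round(1))
for q in [(161,198),(66,145),(330,152)]: print('top z149',plane(s,160+q[0]/3.3,120+q[1]/3.3,149)[:2].round(1))
d=get('wrist'); print('tick w4',plane(d,178,5,54)[:2].round(1),plane(d,181,65,54)[:2].round(1),'tab',plane(d,195,118,43)[:2].round(1))
E
```

```text
wall [ 612.  -112.5]
wall [ 554.  -117.7]
wall [ 497.5 -120.1]
wall [ 438.7 -125.1]
top z149 [ 617.6 -113.4]
top z149 [ 631.1 -242.3]
top z149 [462.5 -93.4]
tick w4 [527.6 -10.1] [527.5  20.5] tab [523.2  50.6]
```

Call:
servo_tool([
  [[255, 0.02, 0, 0.003, 0, 0, 0], [255, 0.02, 0, 0, 0, 0, 0], [255, 0.02, 0, 0, 0, 0, 0], [255, 0.02, 0, 0, 0, 0, 0], [255, 0.02, 0, 0, 0, 0, 0], [255, 0.02, 0, 0, 0, 0, 0], [255, 0.02, 0, 0, 0, 0, 0], [255, 0.019, 0, 0, 0, 0, 0], [255, 0, 0, 0, 0, 0, 0], [255, 0, 0, 0, 0, 0, 0]],
])

```text
clock: 11.88
position: [473.8, -40.8, 112.7]
ee_rot: [0.722, -0.692, -0.0, -0.0]
contact_force: [-0.6, -0.2, -2.1]
gripper_width: 21.2
grasp_force: 59.1
```

Call:
servo_tool([
  [[255, 0, 0, 0.0055, 0, 0, 0], [255, 0, 0, 0.0055, 0, 0, 0], [255, 0, 0, 0.0055, 0, 0, 0], [255, 0, 0, 0.0055, 0, 0, 0], [255, 0, 0, 0, 0, 0, 0]],
])

```text
clock: 12.3
position: [472.7, -40.7, 89.2]
ee_rot: [0.723, -0.691, -0.001, 0.001]
contact_force: [0.0, -0.1, -2.1]
gripper_width: 21.5
grasp_force: 59.1
```

```bash
python3 - <<'E'
from h import *
go(466,117,112,-87.5,8)
s=get('scene'); cv2.imwrite('pics/s5.png',cv2.resize(s['frame'][120:260,160:400],None,fx=3.3,fy=3.3,interpolation=cv2.INTER_CUBIC))
E
```

```text
head -87.5 tilt 0.18 pos [472.7 -40.7  89.2] D [-157.8   -0.3  -22.9] turn 0.0 | row x8 [-1.972e-02 -3.000e-05 -2.860e-03] 0.006 len 19.9
```

Call:
servo_tool([
  [[255, -0.012, 0, 0, 0, 0, 0], [255, -0.012, 0, 0, 0, 0, 0], [255, -0.012, 0, 0, 0, 0, 0], [255, -0.012, 0, 0, 0, 0, 0], [255, -0.012, 0, 0, 0, 0, 0], [255, -0.012, 0, 0, 0, 0, 0]],
])

```text
clock: 12.85
position: [470.7, 31.6, 90.9]
ee_rot: [0.722, -0.691, 0.0, -0.0]
contact_force: [-0.2, 0.1, -1.7]
gripper_width: 21.2
grasp_force: 59.1
```

Call:
servo_tool([
  [[255, -0.012, 0, 0, 0, 0, 0], [255, -0.012, 0, 0, 0, 0, 0], [255, -0.012, 0, 0, 0, 0, 0], [255, -0.012, 0, 0, 0, 0, 0], [255, -0.012, 0, 0, 0, 0, 0], [255, -0.012, 0, 0, 0, 0, 0], [255, -0.012, 0, 0, 0, 0, 0], [255, -0.012, 0, 0, 0, 0, 0], [255, -0.012, 0, 0, 0, 0, 0], [255, 0, 0, 0, 0, 0, 0]],
])

```text
clock: 13.68
position: [466.4, 141.2, 90.9]
ee_rot: [0.723, -0.691, 0.0, -0.001]
contact_force: [-0.1, 0.1, -0.5]
gripper_width: 21.0
grasp_force: 59.1
```

```bash
cat >> h.py <<'E'
AX=np.array([533.5,-156.5]); _a=np.radians(92.5); UX=np.array([np.cos(_a),np.sin(_a)]);UY=np.array([-UX[1],UX[0]])
def cauls(cam='scene',z=63):
    d=get(cam); h=cv2.cvtColor(d['frame'],cv2.COLOR_BGR2HSV)
    m=cv2.inRange(h,np.array((22,100,70)),np.array((34,255,255)))
    cs,_=cv2.findContours(m,cv2.RETR_EXTERNAL,cv2.CHAIN_APPROX_NONE)
    for c in cs:
        if cv2.contourArea(c)<12: continue
        w=np.array([plane(d,*p[0],z)[:2] for p in c]); q=w-AX
        print(cam,int(cv2.contourArea(c)),c[:,0].mean(0).round(),'w',w.mean(0).round(),'ux',(q@UX).min().round(),(q@UX).max().round(),'uy',(q@UY).min().round(),(q@UY).max().round())
E
python3 - <<'E'
from h import *
cauls('scene'); cauls('top',72); st()
s=get('scene'); cv2.imwrite('pics/s6.png',cv2.resize(s['frame'][120:260,160:400],None,fx=3.3,fy=3.3,interpolation=cv2.INTER_CUBIC))
E
```

```text
scene 243 [269. 202.] w [473. -40.] ux 63.0 170.0 uy 31.0 87.0
scene 49 [215. 196.] w [ 573. -159.] ux -35.0 17.0 uy -62.0 -23.0
top 65 [293. 220.] w [464. -23.] ux 120.0 156.0 uy 51.0 77.0
top 65 [307. 219.] w [470. -73.] ux 69.0 102.0 uy 41.0 78.0
top 54 [354. 201.] w [ 543. -242.] ux -101.0 -71.0 uy -20.0 7.0
top 82 [340. 201.] w [ 541. -192.] ux -57.0 -16.0 uy -24.0 10.0
top 71 [332. 186.] w [ 598. -163.] ux -30.0 11.0 uy -77.0 -50.0
top 62 [346. 185.] w [ 601. -214.] ux -75.0 -44.0 uy -80.0 -50.0
{'clock': np.float64(13.783), 'position': array([465.725, 139.516,  90.651]), 'ee_rot': array([ 0.723, -0.691, -0.   ,  0.   ]), 'contact_force': array([-0.49 ,  0.158, -2.097]), 'gripper_width': np.float64(21.383), 'grasp_force': np.float64(59.057)}
```

View pics/s6.png

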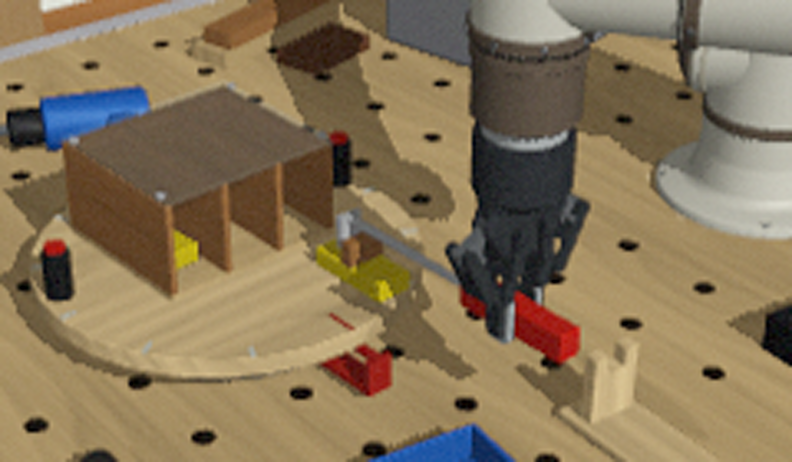

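Call:
servo_tool([
  [[255, 0, 0, -0.0115, 0, 0, 0], [255, 0, 0, -0.0115, 0, 0, 0], [255, 0, -0.019, 0, 0, 0, 0], [255, 0, -0.019, 0, 0, 0, 0], [255, 0, -0.018, 0, 0, 0, 0], [255, 0.01, 0, 0, 0, 0, 0], [255, 0.01, 0, 0, 0, 0, 0], [255, 0, 0, 0, 0, 0, 0]],
])

```text
clock: 14.5
position: [521.4, 119.0, 113.1]
ee_rot: [0.721, -0.692, -0.001, 0.001]
contact_force: [0.9, 0.2, -2.1]
gripper_width: 20.8
grasp_force: 59.2
```

Call:
servo_tool([
  [[255, 0.02, 0, 0, 0, 0, 0], [255, 0.02, 0, 0, 0, 0, 0], [255, 0.02, 0, 0, 0, 0, 0], [255, 0.02, 0, 0, 0, 0, 0], [255, 0.02, 0, 0, 0, 0, 0], [255, 0.02, 0, 0, 0, 0, 0], [255, 0.02, 0, 0, 0, 0, 0], [255, 0.02, 0, 0, 0, 0, 0], [255, 0, 0, 0, 0, 0, 0]],
])

```text
clock: 15.25
position: [528.3, -41.3, 113.6]
ee_rot: [0.721, -0.693, -0.0, 0.001]
contact_force: [0.1, 0.8, -1.2]
gripper_width: 20.6
grasp_force: 59.1
```

Call:
servo_tool([
  [[255, 0, 0, 0.0055, 0, 0, 0], [255, 0, 0, 0.0055, 0, 0, 0], [255, 0, 0, 0.0055, 0, 0, 0], [255, 0, 0, 0.0055, 0, 0, 0], [255, 0, 0, 0, 0, 0, 0]],
])

```text
clock: 15.67
position: [528.5, -38.0, 90.0]
ee_rot: [0.723, -0.691, -0.001, 0.001]
contact_force: [-1.1, -0.3, -2.1]
gripper_width: 20.7
grasp_force: 59.1
```

Call:
servo_tool([
  [[255, -0.012, 0, 0, 0, 0, 0], [255, -0.012, 0, 0, 0, 0, 0], [255, -0.012, 0, 0, 0, 0, 0], [255, -0.012, 0, 0, 0, 0, 0], [255, -0.012, 0, 0, 0, 0, 0], [255, -0.012, 0, 0, 0, 0, 0], [255, -0.012, 0, 0, 0, 0, 0]],
])

```text
clock: 16.25
position: [525.9, 46.9, 91.9]
ee_rot: [0.723, -0.691, 0.0, -0.0]
contact_force: [0.7, -0.9, -1.9]
gripper_width: 21.4
grasp_force: 59.1
```

Call:
servo_tool([
  [[255, -0.012, 0, 0, 0, 0, 0], [255, -0.012, 0, 0, 0, 0, 0], [255, -0.012, 0, 0, 0, 0, 0], [255, -0.012, 0, 0, 0, 0, 0], [255, -0.012, 0, 0, 0, 0, 0], [255, -0.012, 0, 0, 0, 0, 0], [255, -0.012, 0, 0, 0, 0, 0], [255, 0, 0, 0, 0, 0, 0]],
])

```text
clock: 16.92
position: [522.7, 131.7, 91.8]
ee_rot: [0.723, -0.691, 0.0, -0.001]
contact_force: [0.5, 0.0, -2.2]
gripper_width: 21.0
grasp_force: 59.1
```

```bash
python3 - <<'E'
from h import *
cauls('top',72); st()
E
```

```text
top 94 [293. 219.] w [469. -22.] ux 120.0 156.0 uy 40.0 77.0
top 80 [307. 219.] w [472. -71.] ux 72.0 105.0 uy 37.0 78.0
top 60 [296. 205.] w [523. -33.] ux 107.0 144.0 uy -8.0 18.0
top 69 [310. 203.] w [529. -83.] ux 57.0 93.0 uy -18.0 19.0
top 68 [332. 186.] w [ 597. -162.] ux -27.0 11.0 uy -77.0 -50.0
top 61 [346. 185.] w [ 601. -214.] ux -75.0 -44.0 uy -80.0 -50.0
{'clock': np.float64(16.967), 'position': array([522.437, 130.749,  91.726]), 'ee_rot': array([ 0.723, -0.691,  0.   , -0.   ]), 'contact_force': array([-0.151,  0.165, -1.422]), 'gripper_width': np.float64(21.129), 'grasp_force': np.float64(59.131)}
```

Call:
servo_tool([
  [[255, 0, 0, -0.011, 0, 0, 0], [255, 0, 0, -0.011, 0, 0, 0], [255, 0, -0.019, 0, 0, 0, 0], [255, 0, -0.019, 0, 0, 0, 0], [255, 0, -0.019, 0, 0, 0, 0], [255, 0.01, 0, 0, 0, 0, 0], [255, 0.01, 0, 0, 0, 0, 0], [255, 0, 0, 0, 0, 0, 0]],
])

```text
clock: 17.63
position: [579.1, 109.7, 113.1]
ee_rot: [0.722, -0.692, -0.001, 0.001]
contact_force: [-0.3, -0.1, -1.2]
gripper_width: 21.4
grasp_force: 59.3
```

Call:
servo_tool([
  [[255, 0.02, 0, 0, 0, 0, 0], [255, 0.02, 0, 0, 0, 0, 0], [255, 0.02, 0, 0, 0, 0, 0], [255, 0.02, 0, 0, 0, 0, 0], [255, 0.02, 0, 0, 0, 0, 0], [255, 0.02, 0, 0, 0, 0, 0], [255, 0.01, 0, 0, 0, 0, 0], [255, 0, 0, 0, 0, 0, 0]],
])

```text
clock: 18.3
position: [584.9, -19.9, 113.7]
ee_rot: [0.721, -0.692, -0.0, 0.0]
contact_force: [-0.4, -0.4, -1.4]
gripper_width: 21.4
grasp_force: 59.3
```

Call:
servo_tool([
  [[255, 0, 0, 0.0055, 0, 0, 0], [255, 0, 0, 0.0055, 0, 0, 0], [255, 0, 0, 0.0055, 0, 0, 0], [255, 0, 0, 0.0055, 0, 0, 0], [255, 0, 0, 0, 0, 0, 0]],
])

```text
clock: 18.72
position: [584.7, -17.5, 89.8]
ee_rot: [0.723, -0.691, -0.001, 0.001]
contact_force: [-1.2, 0.2, -2.2]
gripper_width: 21.4
grasp_force: 59.3
```

Call:
servo_tool([
  [[255, -0.012, 0, 0, 0, 0, 0], [255, -0.012, 0, 0, 0, 0, 0], [255, -0.012, 0, 0, 0, 0, 0], [255, -0.012, 0, 0, 0, 0, 0], [255, -0.012, 0, 0, 0, 0, 0], [255, -0.012, 0, 0, 0, 0, 0]],
])

```text
clock: 19.22
position: [582.6, 55.6, 91.9]
ee_rot: [0.723, -0.691, 0.0, -0.0]
contact_force: [0.0, -0.1, -0.7]
gripper_width: 21.3
grasp_force: 59.2
```

Call:
servo_tool([
  [[255, -0.012, 0, 0, 0, 0, 0], [255, -0.012, 0, 0, 0, 0, 0], [255, -0.012, 0, 0, 0, 0, 0], [255, -0.012, 0, 0, 0, 0, 0], [255, -0.012, 0, 0, 0, 0, 0], [255, -0.012, 0, 0, 0, 0, 0], [255, -0.01, 0, 0, 0, 0, 0], [255, 0, 0, 0, 0, 0, 0]],
])

```text
clock: 19.88
position: [579.3, 137.9, 91.8]
ee_rot: [0.723, -0.691, 0.0, -0.0]
contact_force: [-0.4, 0.2, -1.1]
gripper_width: 21.3
grasp_force: 59.2
```

```bash
python3 - <<'E'
from h import *
cauls('top',72); cauls('scene',63); go(409,328.2,140,-93.6,10)
E
```

```text
top 80 [307. 219.] w [472. -73.] ux 69.0 102.0 uy 41.0 78.0
top 102 [293. 219.] w [470. -22.] ux 116.0 156.0 uy 36.0 77.0
top 81 [310. 203.] w [530. -80.] ux 60.0 94.0 uy -19.0 19.0
top 89 [296. 203.] w [528. -32.] ux 107.0 144.0 uy -19.0 18.0
top 61 [295. 189.] w [579. -26.] ux 110.0 147.0 uy -64.0 -38.0
top 69 [309. 188.] w [586. -76.] ux 62.0 95.0 uy -75.0 -37.0
scene 295 [237. 215.] w [582. -40.] ux 54.0 161.0 uy -83.0 -20.0
scene 56 [255. 206.] w [520. -44.] ux 98.0 132.0 uy -8.0 27.0
scene 23 [242. 199.] w [525. -96.] ux 51.0 78.0 uy -8.0 25.0
scene 61 [261. 197.] w [477. -72.] ux 63.0 121.0 uy 33.0 82.0
head -87.4 tilt 0.01 pos [579.  136.2  91.7] D [-199.3  161.3  -48.3] turn 6.2 | row x10 [-0.01914  0.01708 -0.00483] 0.615 len 26.1
```

Call:
servo_tool([
  [[255, 0, 0, -0.016, 0, 0, 0], [255, 0, 0, -0.016, 0, 0, 0], [255, 0, 0, -0.016, 0, 0, 0], [255, 0, 0, 0, 0, 0, 0]],
])

```text
clock: 20.32
position: [581.2, 135.9, 143.2]
ee_rot: [0.722, -0.691, 0.002, -0.003]
contact_force: [-0.4, 0.4, -1.2]
gripper_width: 21.2
grasp_force: 59.3
```

Call:
servo_tool([
  [[255, -0.0191, 0.0171, 0, 0, 0, 0.62], [255, -0.0191, 0.0171, 0, 0, 0, 0.62], [255, -0.0191, 0.0171, 0, 0, 0, 0.62], [255, -0.0191, 0.0171, 0, 0, 0, 0.62], [255, -0.0191, 0.0171, 0, 0, 0, 0.62], [255, -0.0191, 0.0171, 0, 0, 0, 0.62], [255, -0.0191, 0.0171, 0, 0, 0, 0.62], [255, -0.0191, 0.0171, 0, 0, 0, 0.62], [255, -0.0191, 0.0171, 0, 0, 0, 0.62], [255, -0.0191, 0.0171, 0, 0, 0, 0.62]],
])

```text
clock: 21.15
position: [408.0, 327.6, 138.9]
ee_rot: [-0.683, 0.73, 0.0, -0.001]
contact_force: [1.0, 0.0, -2.2]
gripper_width: 21.3
grasp_force: 59.3
```

Call:
servo_tool([
  [[255, 0, 0, 0, 0, 0, 0], [255, 0, 0, 0, 0, 0, 0], [255, 0, 0, 0, 0, 0, 0]],
])

```text
clock: 21.4
position: [408.9, 326.9, 139.1]
ee_rot: [-0.684, 0.73, -0.0, -0.001]
contact_force: [0.6, 0.9, -1.7]
gripper_width: 20.7
grasp_force: 59.3
```

```bash
python3 - <<'E'
from h import *
for i in range(3):
    d=get('wrist'); go(408.3,328.3,41,-93.6,5)
cv2.imwrite('pics/w7.png',d['frame'])
E
```

```text
head -93.7 tilt 0.06 pos [409.2 326.7 139.2] D [-1.6  1.  98.2] turn -0.1 | row x5 [-0.00033  0.00019  0.01964] -0.029 len 19.6
head -93.8 tilt 0.05 pos [409.4 326.6 139.3] D [-1.7  1.2 98.3] turn -0.2 | row x5 [-0.00034  0.00023  0.01966] -0.033 len 19.7
head -93.8 tilt 0.04 pos [409.5 326.6 139.4] D [-1.6  1.3 98.4] turn -0.2 | row x5 [-0.00033  0.00025  0.01968] -0.035 len 19.7
```

View pics/w7.png

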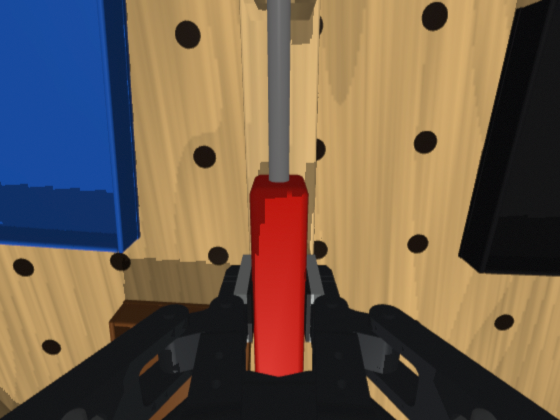

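Call:
servo_tool([
  [[255, -0.0015, 0.001, 0.02, 0, 0, 0], [255, 0, 0, 0.02, 0, 0, 0], [255, 0, 0, 0.02, 0, 0, 0], [255, 0, 0, 0.01, 0, 0, 0], [255, 0, 0, 0.01, 0, 0, 0], [255, 0, 0, 0, 0, 0, 0]],
])

```text
clock: 22.05
position: [407.8, 327.8, 58.0]
ee_rot: [-0.684, 0.73, -0.0, -0.002]
contact_force: [0.2, 0.3, -2.0]
gripper_width: 21.0
grasp_force: 59.4
```

Call:
servo_tool([
  [[255, 0, 0, 0.006, 0, 0, 0], [255, 0, 0, 0.006, 0, 0, 0], [255, 0, 0, 0.005, 0, 0, 0], [255, 0, 0, 0, 0, 0, 0], [255, 0, 0, 0, 0, 0, 0]],
])

```text
clock: 22.47
position: [408.2, 329.1, 42.7]
ee_rot: [-0.684, 0.729, -0.0, -0.0]
contact_force: [0.1, 0.2, -2.1]
gripper_width: 21.2
grasp_force: 59.4
```

Call:
servo_tool([
  [[255, 0, 0, 0.0015, 0, 0, 0], [255, 0, 0, 0, 0, 0, 0], [0, 0, 0, 0, 0, 0, 0], [0, 0, 0, 0, 0, 0, 0], [0, 0, 0, 0, 0, 0, 0], [0, 0, 0, 0, 0, 0, 0], [0, 0, 0, 0, 0, 0, 0]],
])

```text
clock: 23.05
position: [408.3, 329.2, 41.4]
ee_rot: [-0.684, 0.729, 0.0, 0.0]
contact_force: [-0.5, 0.5, 0.5]
gripper_width: 79.9
grasp_force: 0.0
```

Call:
servo_tool([
  [[0, 0, 0, -0.03, 0, 0, 0], [0, 0, 0, -0.04, 0, 0, 0], [0, 0, 0, -0.04, 0, 0, 0], [0, 0, 0, -0.04, 0, 0, 0], [0, 0, 0, 0, 0, 0, 0], [0, 0, 0, 0, 0, 0, 0]],
])

```text
clock: 23.55
position: [409.0, 330.3, 194.1]
ee_rot: [-0.684, 0.729, 0.001, 0.003]
contact_force: [-0.4, 0.4, -0.4]
gripper_width: 85.8
grasp_force: 0.0
```

```bash
python3 - <<'E'
from h import *
d=get('wrist','w8')
print('red z71');blobs(d,(0,140,60),(8,255,255),71,300)
cauls('top',72)
go(476,-48,190,-177,12); go(476,-48,190,3,14)
E
```

```text
red z71
2922 [280. 196.] w [408. 328.] box [[415.0, 276.0], [395.0, 277.0], [401.0, 387.0], [423.0, 386.0]]
top 84 [307. 219.] w [471. -73.] ux 69.0 102.0 uy 41.0 78.0
top 97 [293. 219.] w [469. -23.] ux 117.0 156.0 uy 40.0 77.0
top 79 [310. 203.] w [531. -81.] ux 57.0 93.0 uy -19.0 19.0
top 91 [296. 203.] w [528. -32.] ux 107.0 144.0 uy -19.0 18.0
top 78 [309. 188.] w [587. -76.] ux 62.0 95.0 uy -75.0 -37.0
top 96 [295. 188.] w [585. -26.] ux 109.0 147.0 uy -76.0 -38.0
head -93.7 tilt 0.08 pos [407.6 328.5 190.5] D [371.3 -92.7   0.7] turn 83.3 | row x12 [ 2.137e-02 -2.754e-02  6.000e-05] 6.941 len 34.9
head -93.7 tilt 0.08 pos [407.6 328.5 190.5] D [371.3 -92.7   0.7] turn -96.7 | row x14 [2.648e-02 1.584e-02 5.000e-05] -6.908 len 30.9
```

Call:
servo_tool([
  [[130, 0.0214, -0.0275, 0, 0, 0, 6.94], [130, 0.0214, -0.0275, 0, 0, 0, 6.94], [130, 0.0214, -0.0275, 0, 0, 0, 6.94], [130, 0.0214, -0.0275, 0, 0, 0, 6.94], [130, 0.0214, -0.0275, 0, 0, 0, 6.94], [130, 0.0214, -0.0275, 0, 0, 0, 6.94], [130, 0.0214, -0.0275, 0, 0, 0, 6.94], [130, 0.0214, -0.0275, 0, 0, 0, 6.94]],
])

```text
clock: 24.32
position: [517.4, 82.4, 188.8]
ee_rot: [-0.262, 0.965, -0.0, -0.002]
contact_force: [0.2, 0.4, -1.2]
gripper_width: 41.7
grasp_force: 0.0
```

Call:
servo_tool([
  [[130, 0.0214, -0.0275, 0, 0, 0, 6.94], [130, 0.0214, -0.0275, 0, 0, 0, 6.94], [130, 0.0214, -0.0275, 0, 0, 0, 6.94], [130, 0.0214, -0.0275, 0, 0, 0, 6.94], [130, 0, 0, 0, 0, 0, 0], [130, 0, 0, 0, 0, 0, 0], [130, 0, 0, 0, 0, 0, 0]],
])

```text
clock: 24.9
position: [475.9, -47.5, 190.1]
ee_rot: [-0.026, 1.0, -0.0, -0.001]
contact_force: [0.6, 0.7, 0.6]
gripper_width: 41.8
grasp_force: 0.0
```

```bash
python3 - <<'E'
from h import *
st(); d=get('wrist','w9')
blobs(d,(22,100,70),(34,255,255),72,150)
go(470,-48,77,-177.5,4)
E
```

```text
{'clock': np.float64(24.9), 'position': array([475.878, -47.493, 190.075]), 'ee_rot': array([-0.026,  1.   , -0.   , -0.001]), 'contact_force': array([0.608, 0.722, 0.638]), 'gripper_width': np.float64(41.801), 'grasp_force': np.float64(0.0)}
2830 [274. 306.] w [580. -47.] box [[560.0, -88.0], [556.0, -8.0], [601.0, -4.0], [605.0, -88.0]]
3036 [269. 254.] w [525. -53.] box [[507.0, -95.0], [503.0, -13.0], [544.0, -10.0], [549.0, -96.0]]
3623 [283. 192.] w [467. -44.] box [[451.0, -86.0], [447.0, -4.0], [485.0, -0.0], [489.0, -86.0]]
head -176.9 tilt 0.10 pos [476.3 -47.  190.3] D [  6.1  -0.6 113.3] turn 0.6 | row x4 [ 0.00153 -0.00017  0.02832] 0.147 len 28.4
```

View pics/w9.png

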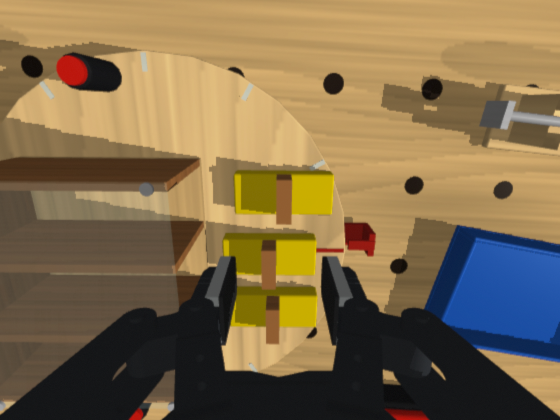

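Call:
servo_tool([
  [[130, 0.007, 0.001, 0.03, 0, 0, 0], [130, 0, 0, 0.03, 0, 0, 0], [130, 0, 0, 0.03, 0, 0, 0], [130, 0, 0, 0.023, 0, 0, 0], [130, 0, 0, 0, 0, 0, 0], [255, 0, 0, 0, 0, 0, 0], [255, 0, 0, 0, 0, 0, 0], [255, 0, 0, 0, 0, 0, 0], [255, 0, 0, 0, 0, 0, 0], [255, 0, 0, 0, 0, 0, 0]],
])

```text
clock: 25.78
position: [470.5, -46.3, 79.8]
ee_rot: [-0.027, 1.0, 0.0, 0.002]
contact_force: [-0.5, 2.2, 3.6]
gripper_width: 10.0
grasp_force: 60.4
```

Call:
servo_tool([
  [[255, 0, 0, -0.02, 0, 0, 0], [255, 0, 0, -0.03, 0, 0, 0], [255, 0, 0, -0.03, 0, 0, 0], [255, 0, 0, 0, 0, 0, 0], [255, 0, 0, 0, 0, 0, 0]],
])

```text
clock: 26.2
position: [470.2, -46.5, 160.3]
ee_rot: [-0.026, 1.0, 0.001, 0.003]
contact_force: [-0.8, -0.4, -1.2]
gripper_width: 10.3
grasp_force: 59.8
```

```bash
python3 - <<'E'
from h import *
go(557,195.5,150,172.5,8)
E
```

```text
head -177.0 tilt 0.31 pos [470.2 -46.5 160.3] D [-99.4 237.1  11.1] turn 10.5 | row x8 [-0.01002  0.03057  0.00139] 1.315 len 32.2
```

Call:
servo_tool([
  [[255, -0.01, 0.0306, 0.001, 0, 0, 1.3], [255, -0.01, 0.0306, 0.001, 0, 0, 1.3], [255, -0.01, 0.0306, 0.001, 0, 0, 1.3], [255, -0.01, 0.0306, 0.001, 0, 0, 1.3], [255, -0.01, 0.0306, 0.001, 0, 0, 1.3], [255, -0.01, 0.0306, 0.001, 0, 0, 1.3], [255, -0.01, 0.0306, 0.001, 0, 0, 1.3], [255, -0.01, 0.0306, 0.001, 0, 0, 1.3], [255, 0, 0, 0, 0, 0, 0]],
])

```text
clock: 26.95
position: [557.1, 199.8, 148.2]
ee_rot: [0.063, 0.998, 0.0, 0.0]
contact_force: [0.4, -0.2, -1.1]
gripper_width: 10.3
grasp_force: 59.8
```

Call:
servo_tool([
  [[255, 0, 0, 0.03, 0, 0, 0], [255, 0, 0, 0.03, 0, 0, 0], [255, 0, 0, 0.03, 0, 0, 0], [255, 0, 0, 0.025, 0, 0, 0], [255, 0, 0, 0, 0, 0, 0], [255, 0, 0, 0, 0, 0, 0]],
])

```text
clock: 27.45
position: [554.2, 194.5, 33.4]
ee_rot: [0.064, 0.998, -0.001, -0.002]
contact_force: [0.0, 0.8, -0.2]
gripper_width: 10.4
grasp_force: 64.3
```

Call:
servo_tool([
  [[130, 0, 0, 0, 0, 0, 0], [130, 0, 0, 0, 0, 0, 0], [130, 0, 0, 0, 0, 0, 0], [130, 0, 0, -0.03, 0, 0, 0], [130, 0, 0, -0.04, 0, 0, 0], [130, 0, 0, -0.04, 0, 0, 0], [130, 0, 0, -0.02, 0, 0, 0], [130, 0, 0, 0, 0, 0, 0], [130, 0, 0, 0, 0, 0, 0]],
])

```text
clock: 28.2
position: [556.0, 196.0, 167.8]
ee_rot: [0.064, 0.998, 0.002, 0.002]
contact_force: [0.2, 0.1, -0.6]
gripper_width: 42.1
grasp_force: 0.0
```

```bash
python3 - <<'E'
from h import *
cauls('top',72); go(528,-55,160,-177,8)
E
```

```text
top 82 [310. 203.] w [530. -80.] ux 60.0 93.0 uy -19.0 19.0
top 90 [297. 203.] w [529. -33.] ux 104.0 141.0 uy -19.0 18.0
top 62 [242. 198.] w [541. 164.] ux 304.0 336.0 uy -38.0 -4.0
top 63 [230. 196.] w [546. 210.] ux 351.0 380.0 uy -46.0 -12.0
top 80 [309. 188.] w [587. -76.] ux 62.0 95.0 uy -75.0 -37.0
top 96 [295. 188.] w [585. -26.] ux 109.0 147.0 uy -76.0 -38.0
head 172.6 tilt 0.08 pos [555.1 195.5 165.8] D [  -5.3 -251.9    5.5] turn -10.4 | row x8 [ 0.00183 -0.03148  0.00069] -1.299 len 31.5
```

Call:
servo_tool([
  [[130, 0.0018, -0.0315, 0.0007, 0, 0, -1.3], [130, 0.0018, -0.0315, 0.0007, 0, 0, -1.3], [130, 0.0018, -0.0315, 0.0007, 0, 0, -1.3], [130, 0.0018, -0.0315, 0.0007, 0, 0, -1.3], [130, 0.0018, -0.0315, 0.0007, 0, 0, -1.3], [130, 0.0018, -0.0315, 0.0007, 0, 0, -1.3], [130, 0.0018, -0.0315, 0.0007, 0, 0, -1.3], [130, 0.0018, -0.0315, 0.0007, 0, 0, -1.3], [130, 0, 0, 0, 0, 0, 0], [130, 0, 0, 0, 0, 0, 0]],
])

```text
clock: 29.08
position: [527.5, -56.6, 158.0]
ee_rot: [-0.025, 1.0, -0.0, -0.002]
contact_force: [-0.5, 1.0, 0.2]
gripper_width: 41.9
grasp_force: 0.0
```

```bash
python3 - <<'E'
from h import *
go(528,-55,78,-177,4)
d=get('wrist'); blobs(d,(22,100,70),(34,255,255),72,150)
E
```

```text
head -177.2 tilt 0.20 pos [527.5 -56.6 158. ] D [-0.9  1.6 80. ] turn -0.2 | row x4 [-0.00022  0.0004   0.01999] -0.04 len 20.0
3305 [286. 278.] w [581. -48.] box [[562.0, -88.0], [559.0, -11.0], [601.0, -6.0], [605.0, -88.0]]
1057 [532. 232.] w [532. 139.] box [[545.0, 121.0], [509.0, 126.0], [520.0, 156.0], [557.0, 152.0]]
4534 [283. 212.] w [526. -53.] box [[509.0, -95.0], [505.0, -13.0], [544.0, -9.0], [548.0, -95.0]]
```

Call:
servo_tool([
  [[130, 0, 0.002, 0.03, 0, 0, 0], [130, 0, 0, 0.03, 0, 0, 0], [130, 0, 0, 0.02, 0, 0, 0], [130, 0, 0, 0, 0, 0, 0], [255, 0, 0, 0, 0, 0, 0], [255, 0, 0, 0, 0, 0, 0], [255, 0, 0, 0, 0, 0, 0], [255, 0, 0, 0, 0, 0, 0], [255, 0, 0, 0, 0, 0, 0]],
])

```text
clock: 29.88
position: [529.9, -52.6, 81.2]
ee_rot: [-0.027, 1.0, 0.0, 0.002]
contact_force: [-0.3, 2.8, 4.5]
gripper_width: 10.9
grasp_force: 61.1
```

Call:
servo_tool([
  [[255, 0, 0, -0.02, 0, 0, 0], [255, 0, 0, -0.03, 0, 0, 0], [255, 0, 0, -0.03, 0, 0, 0], [255, 0, 0, 0, 0, 0, 0], [255, 0, 0, 0, 0, 0, 0]],
])

```text
clock: 30.3
position: [529.6, -52.9, 161.7]
ee_rot: [-0.026, 1.0, 0.001, 0.002]
contact_force: [-1.5, -0.9, -2.0]
gripper_width: 10.5
grasp_force: 60.5
```

```bash
python3 - <<'E'
from h import *
go(613,188.5,150,172.5,8)
E
```

```text
head -177.0 tilt 0.29 pos [529.6 -52.9 161.7] D [-95.9 236.7  12.4] turn 10.5 | row x8 [-0.00959  0.03049  0.00155] 1.314 len 32.0
```

Call:
servo_tool([
  [[255, -0.0097, 0.0305, 0.001, 0, 0, 1.3], [255, -0.0097, 0.0305, 0.001, 0, 0, 1.3], [255, -0.0097, 0.0305, 0.001, 0, 0, 1.3], [255, -0.0097, 0.0305, 0.001, 0, 0, 1.3], [255, -0.0097, 0.0305, 0.001, 0, 0, 1.3], [255, -0.0097, 0.0305, 0.001, 0, 0, 1.3], [255, -0.0097, 0.0305, 0.001, 0, 0, 1.3], [255, -0.0097, 0.0305, 0.001, 0, 0, 1.3], [255, 0, 0, 0, 0, 0, 0], [255, 0, 0, 0, 0, 0, 0]],
])

```text
clock: 31.13
position: [611.7, 189.5, 149.1]
ee_rot: [0.063, 0.998, -0.001, -0.002]
contact_force: [-0.3, 0.2, -1.9]
gripper_width: 10.0
grasp_force: 60.4
```

Call:
servo_tool([
  [[255, 0, 0, 0.03, 0, 0, 0], [255, 0, 0, 0.03, 0, 0, 0], [255, 0, 0, 0.03, 0, 0, 0], [255, 0, 0, 0.026, 0, 0, 0], [255, 0, 0, 0, 0, 0, 0], [255, 0, 0, 0, 0, 0, 0]],
])

```text
clock: 31.63
position: [611.2, 186.7, 34.1]
ee_rot: [0.065, 0.998, -0.001, -0.002]
contact_force: [0.8, -0.2, -0.0]
gripper_width: 10.3
grasp_force: 64.9
```

Call:
servo_tool([
  [[130, 0, 0, 0, 0, 0, 0], [130, 0, 0, 0, 0, 0, 0], [130, 0, 0, 0, 0, 0, 0], [130, 0, 0, -0.03, 0, 0, 0], [130, 0, 0, -0.04, 0, 0, 0], [130, 0, 0, -0.04, 0, 0, 0], [130, 0, 0, -0.02, 0, 0, 0], [130, 0, 0, 0, 0, 0, 0], [130, 0, 0, 0, 0, 0, 0]],
])

```text
clock: 32.38
position: [613.1, 188.8, 168.1]
ee_rot: [0.064, 0.998, 0.002, 0.002]
contact_force: [-1.3, 0.2, -0.5]
gripper_width: 41.9
grasp_force: 0.0
```

```bash
python3 - <<'E'
from h import *
cauls('top',72); go(584,-49,160,-177,8)
E
```

```text
top 61 [242. 198.] w [541. 165.] ux 304.0 336.0 uy -38.0 -4.0
top 62 [230. 196.] w [547. 210.] ux 351.0 380.0 uy -46.0 -12.0
top 83 [308. 188.] w [587. -75.] ux 62.0 95.0 uy -75.0 -37.0
top 90 [295. 188.] w [584. -27.] ux 109.0 147.0 uy -76.0 -38.0
top 61 [245. 184.] w [595. 158.] ux 292.0 329.0 uy -90.0 -60.0
top 63 [233. 182.] w [603. 202.] ux 340.0 373.0 uy -102.0 -68.0
head 172.6 tilt 0.06 pos [612.2 188.4 166. ] D [  -2.6 -239.     5.8] turn -10.4 | row x8 [ 0.00204 -0.02985  0.00072] -1.299 len 29.9
```

Call:
servo_tool([
  [[130, 0.002, -0.0299, 0.0007, 0, 0, -1.3], [130, 0.002, -0.0299, 0.0007, 0, 0, -1.3], [130, 0.002, -0.0299, 0.0007, 0, 0, -1.3], [130, 0.002, -0.0299, 0.0007, 0, 0, -1.3], [130, 0.002, -0.0299, 0.0007, 0, 0, -1.3], [130, 0.002, -0.0299, 0.0007, 0, 0, -1.3], [130, 0.002, -0.0299, 0.0007, 0, 0, -1.3], [130, 0.002, -0.0299, 0.0007, 0, 0, -1.3], [130, 0, 0, 0, 0, 0, 0], [130, 0, 0, 0, 0, 0, 0]],
])

```text
clock: 33.27
position: [583.7, -50.8, 158.2]
ee_rot: [-0.025, 1.0, -0.0, -0.002]
contact_force: [-0.1, -0.6, -0.6]
gripper_width: 41.8
grasp_force: 0.0
```

```bash
python3 - <<'E'
from h import *
go(584,-49,78,-177,4)
d=get('wrist'); blobs(d,(22,100,70),(34,255,255),72,150)
E
```

```text
head -177.2 tilt 0.21 pos [583.7 -50.8 158.2] D [-0.7  1.8 80.2] turn -0.2 | row x4 [-0.00018  0.00046  0.02005] -0.039 len 20.1
1174 [525. 233.] w [590. 139.] box [[602.0, 115.0], [571.0, 113.0], [578.0, 163.0], [610.0, 167.0]]
4529 [283. 214.] w [583. -48.] box [[566.0, -90.0], [562.0, -7.0], [601.0, -3.0], [605.0, -90.0]]
1185 [537. 173.] w [543. 135.] box [[556.0, 121.0], [523.0, 126.0], [531.0, 148.0], [564.0, 145.0]]
```

Call:
servo_tool([
  [[130, 0, 0.002, 0.03, 0, 0, 0], [130, 0, 0, 0.03, 0, 0, 0], [130, 0, 0, 0.02, 0, 0, 0], [130, 0, 0, 0, 0, 0, 0], [255, 0, 0, 0, 0, 0, 0], [255, 0, 0, 0, 0, 0, 0], [255, 0, 0, 0, 0, 0, 0], [255, 0, 0, 0, 0, 0, 0], [255, 0, 0, 0, 0, 0, 0]],
])

```text
clock: 34.07
position: [586.1, -46.9, 81.8]
ee_rot: [-0.027, 1.0, 0.0, 0.002]
contact_force: [0.1, 2.4, 3.9]
gripper_width: 10.3
grasp_force: 61.1
```

Call:
servo_tool([
  [[255, 0, 0, -0.02, 0, 0, 0], [255, 0, 0, -0.03, 0, 0, 0], [255, 0, 0, -0.03, 0, 0, 0], [255, 0, 0, 0, 0, 0, 0], [255, 0, 0, 0, 0, 0, 0]],
])

```text
clock: 34.48
position: [585.9, -47.2, 162.6]
ee_rot: [-0.026, 1.0, 0.0, 0.003]
contact_force: [-0.8, 0.0, -0.7]
gripper_width: 10.3
grasp_force: 60.5
```

```bash
python3 - <<'E'
from h import *
go(569.5,289,150,172.5,10)
E
```

```text
head -177.0 tilt 0.31 pos [585.9 -47.2 162.6] D [ -1.3 336.6  12.9] turn 10.5 | row x10 [0.00266 0.0336  0.00129] 1.052 len 33.7
```

Call:
servo_tool([
  [[255, 0.0027, 0.0336, 0.001, 0, 0, 1.05], [255, 0.0027, 0.0336, 0.001, 0, 0, 1.05], [255, 0.0027, 0.0336, 0.001, 0, 0, 1.05], [255, 0.0027, 0.0336, 0.001, 0, 0, 1.05], [255, 0.0027, 0.0336, 0.001, 0, 0, 1.05], [255, 0.0027, 0.0336, 0.001, 0, 0, 1.05], [255, 0.0027, 0.0336, 0.001, 0, 0, 1.05], [255, 0.0027, 0.0336, 0.001, 0, 0, 1.05], [255, 0.0027, 0.0336, 0.001, 0, 0, 1.05], [255, 0.0027, 0.0336, 0.001, 0, 0, 1.05]],
])

```text
clock: 35.32
position: [566.6, 289.9, 148.6]
ee_rot: [0.066, 0.998, -0.001, -0.001]
contact_force: [1.1, -0.0, 0.1]
gripper_width: 10.1
grasp_force: 60.6
```

Call:
servo_tool([
  [[255, 0, 0, 0, 0, 0, 0], [255, 0, 0, 0, 0, 0, 0], [255, 0, 0, 0.03, 0, 0, 0], [255, 0, 0, 0.03, 0, 0, 0], [255, 0, 0, 0.03, 0, 0, 0], [255, 0, 0, 0.026, 0, 0, 0], [255, 0, 0, 0, 0, 0, 0], [255, 0, 0, 0, 0, 0, 0]],
])

```text
clock: 35.98
position: [567.1, 286.7, 32.6]
ee_rot: [0.066, 0.998, -0.001, -0.001]
contact_force: [-0.2, 0.6, -1.2]
gripper_width: 10.2
grasp_force: 67.1
```

Call:
servo_tool([
  [[130, 0, 0, 0, 0, 0, 0], [130, 0, 0, 0, 0, 0, 0], [130, 0, 0, 0, 0, 0, 0], [130, 0, 0, -0.03, 0, 0, 0], [130, 0, 0, -0.04, 0, 0, 0], [130, 0, 0, -0.04, 0, 0, 0], [130, 0, 0, -0.04, 0, 0, 0], [130, 0, 0, 0, 0, 0, 0], [130, 0, 0, 0, 0, 0, 0]],
])

```text
clock: 36.73
position: [569.0, 289.8, 188.2]
ee_rot: [0.065, 0.998, 0.003, 0.003]
contact_force: [-1.0, -0.7, -0.9]
gripper_width: 41.8
grasp_force: 0.0
```

```bash
python3 - <<'E'
from h import *
go(383,-192,185,-150,16)
d=get('scene'); cv2.imwrite('pics/s10.png',cv2.resize(d['frame'][120:330,160:440],None,fx=2.8,fy=2.8,interpolation=cv2.INTER_CUBIC))
E
```

```text
head 172.5 tilt 0.47 pos [569.  289.8 188.2] D [ 1.219e+02 -5.019e+02 -5.000e-01] turn -37.5 | row x16 [ 1.703e-02 -2.810e-02 -3.000e-05] -2.341 len 32.9
```

View pics/s10.png

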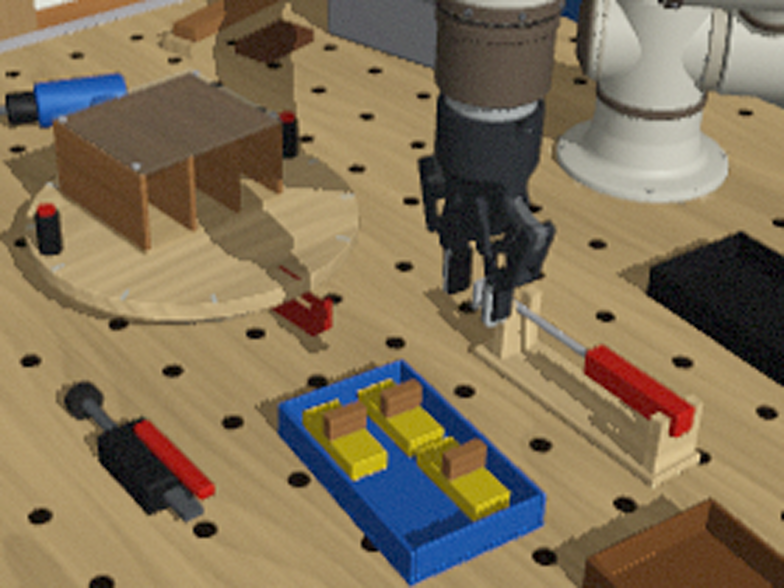

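Call:
servo_tool([
  [[0, 0.017, -0.0281, 0, 0, 0, -2.34], [0, 0.017, -0.0281, 0, 0, 0, -2.34], [0, 0.017, -0.0281, 0, 0, 0, -2.34], [0, 0.017, -0.0281, 0, 0, 0, -2.34], [0, 0.017, -0.0281, 0, 0, 0, -2.34], [0, 0.017, -0.0281, 0, 0, 0, -2.34], [0, 0.017, -0.0281, 0, 0, 0, -2.34], [0, 0.017, -0.0281, 0, 0, 0, -2.34]],
])

```text
clock: 37.45
position: [433.0, 61.5, 182.5]
ee_rot: [-0.099, 0.995, -0.001, -0.002]
contact_force: [0.9, -0.4, 0.6]
gripper_width: 85.2
grasp_force: 0.0
```

Call:
servo_tool([
  [[0, 0.017, -0.0281, 0, 0, 0, -2.34], [0, 0.017, -0.0281, 0, 0, 0, -2.34], [0, 0.017, -0.0281, 0, 0, 0, -2.34], [0, 0.017, -0.0281, 0, 0, 0, -2.34], [0, 0.017, -0.0281, 0, 0, 0, -2.34], [0, 0.017, -0.0281, 0, 0, 0, -2.34], [0, 0.017, -0.0281, 0, 0, 0, -2.34], [0, 0.017, -0.0281, 0, 0, 0, -2.34], [0, 0, 0, 0, 0, 0, 0], [0, 0, 0, 0, 0, 0, 0]],
])

```text
clock: 38.28
position: [380.5, -194.0, 182.5]
ee_rot: [-0.256, 0.967, 0.001, -0.002]
contact_force: [0.2, 0.7, -0.7]
gripper_width: 85.6
grasp_force: 0.0
```

```bash
python3 - <<'E'
from h import *
d=get('wrist')
blobs(d,(0,140,90),(8,255,255),104,100);blobs(d,(172,140,90),(180,255,255),104,100)
go(383,-192,70,-150,4); print(arm.read_state()['joints'])
E
```

```text
433 [282. 222.] w [ 383. -190.] box [[379.0, -202.0], [371.0, -187.0], [387.0, -178.0], [395.0, -193.0]]
head -150.2 tilt 0.18 pos [ 380.8 -193.1  182.7] D [ -2.7  -0.4 112.7] turn -0.2 | row x4 [-0.00067 -0.0001   0.02817] -0.042 len 28.2
[-8.59223480e-02  9.20901040e-02 -5.20786319e-01 -5.74999009e-04
 -9.61055946e-01 -9.63886387e-01]
```

Call:
servo_tool([
  [[0, -0.003, -0.001, 0.03, 0, 0, 0], [0, 0, 0, 0.03, 0, 0, 0], [0, 0, 0, 0.03, 0, 0, 0], [0, 0, 0, 0.023, 0, 0, 0], [255, 0, 0, 0, 0, 0, 0], [255, 0, 0, 0, 0, 0, 0], [255, 0, 0, 0, 0, 0, 0], [255, 0, 0, 0, 0, 0, 0], [255, 0, 0, 0, 0, 0, 0], [255, 0, 0, 0, 0, 0, 0]],
])

```text
clock: 39.17
position: [385.3, -192.0, 72.5]
ee_rot: [-0.259, 0.966, -0.0, 0.001]
contact_force: [-1.7, 2.4, 5.3]
gripper_width: 22.3
grasp_force: 58.5
```

Call:
servo_tool([
  [[255, 0, 0, 0, 0, 0, 0], [255, 0, 0, 0, 0, 0, 0], [255, 0, 0, 0, 0, 0, 0]],
])

```text
clock: 39.42
position: [385.3, -192.1, 72.5]
ee_rot: [-0.259, 0.966, -0.0, 0.001]
contact_force: [-2.1, 2.2, 5.5]
gripper_width: 22.7
grasp_force: 58.5
```

Call:
servo_tool([
  [[255, -0.0044, 0.0128, 0, 0, 0, 5], [255, -0.0044, 0.0128, 0, 0, 0, 5], [255, -0.0044, 0.0128, 0, 0, 0, 5], [255, -0.0044, 0.0128, 0, 0, 0, 5], [255, -0.0044, 0.0128, 0, 0, 0, 5], [255, -0.0044, 0.0128, 0, 0, 0, 5]],
])

```text
clock: 39.92
position: [385.9, -111.8, 72.5]
ee_rot: [0.002, 1.0, -0.0, -0.001]
contact_force: [-5.6, -0.5, 8.4]
gripper_width: 22.1
grasp_force: 59.6
```

Moving as expected; continue the arc.

Call:
servo_tool([
  [[255, -0.0044, 0.0128, 0, 0, 0, 5], [255, -0.0044, 0.0128, 0, 0, 0, 5], [255, -0.0044, 0.0128, 0, 0, 0, 5], [255, -0.0044, 0.0128, 0, 0, 0, 5], [255, -0.0044, 0.0128, 0, 0, 0, 5], [255, -0.0044, 0.0128, 0, 0, 0, 5]],
])

```text
clock: 40.42
position: [426.8, -42.8, 72.5]
ee_rot: [0.262, 0.965, -0.0, -0.002]
contact_force: [-8.1, 4.0, 12.4]
gripper_width: 22.2
grasp_force: 59.9
```

Call:
servo_tool([
  [[255, -0.0044, 0.0128, 0, 0, 0, 5], [255, -0.0044, 0.0128, 0, 0, 0, 5], [255, -0.0044, 0.0128, 0, 0, 0, 5], [255, -0.0044, 0.0128, 0, 0, 0, 5], [255, -0.0044, 0.0128, 0, 0, 0, 5], [255, -0.0044, 0.0128, 0, 0, 0, 5], [255, 0, 0, 0, 0, 0, 0], [255, 0, 0, 0, 0, 0, 0]],
])

```text
clock: 41.08
position: [499.4, -3.3, 72.5]
ee_rot: [0.502, 0.865, 0.001, -0.001]
contact_force: [-6.7, 10.5, 8.8]
gripper_width: 22.1
grasp_force: 60.6
```

Call:
servo_tool([
  [[0, 0, 0, 0, 0, 0, 0], [0, 0, 0, 0, 0, 0, 0], [0, 0, 0, 0, 0, 0, 0], [0, 0, 0, 0, 0, 0, 0], [0, 0, 0, -0.03, 0, 0, 0], [0, 0, 0, -0.04, 0, 0, 0], [0, 0, 0, -0.04, 0, 0, 0], [0, 0, 0, -0.04, 0, 0, 0]],
])

```text
clock: 41.75
position: [499.3, -5.5, 222.8]
ee_rot: [0.5, 0.866, -0.0, -0.0]
contact_force: [1.2, -0.1, -0.9]
gripper_width: 85.8
grasp_force: 0.0
```

```bash
python3 - <<'E'
from h import *
go(480,250,230,110,12); print(arm.read_state()['joints'].round(2) if hasattr(arm.read_state()['joints'],'round') else arm.read_state()['joints'])
E
```

```text
head 120.0 tilt 0.04 pos [499.3  -5.5 222.8] D [231.  110.9  -7.3] turn 10.0 | row x12 [ 0.01995  0.00769 -0.00061] 0.83 len 21.4
[ 0.31  0.18 -0.31  0.   -1.09 -2.93]
```

Call:
servo_tool([
  [[0, 0.033, 0.0095, 0, 0, 0, 0], [0, 0.033, 0.0095, 0, 0, 0, 0], [0, 0.033, 0.0095, 0, 0, 0, 0], [0, 0.033, 0.0095, 0, 0, 0, 0], [0, 0.033, 0.0095, 0, 0, 0, 0], [0, 0.033, 0.0095, 0, 0, 0, 0], [0, 0, 0, 0, 0, 0, 0], [0, 0, 0, 0, 0, 0, 0]],
])

```text
clock: 42.42
position: [473.3, 149.8, 221.0]
ee_rot: [0.469, 0.882, 0.02, -0.032]
contact_force: [0.0, 0.2, 0.3]
gripper_width: 85.4
grasp_force: 0.0
```

```bash
python3 - <<'E'
from h import *
d=get('top')
h=cv2.cvtColor(d['frame'],cv2.COLOR_BGR2HSV)
m=((h[...,0]<8)|(h[...,0]>170))&(h[...,1]>100)&(h[...,2]>60)
n,_,s,c=cv2.connectedComponentsWithStats(m.astype(np.uint8))
for i in range(1,n):
    if s[i,4]>4: print(s[i],'z104',plane(d,*c[i],104)[:2].round(1),'z54',plane(d,*c[i],54)[:2].round(1))
cauls('top',23); st()
cv2.imwrite('pics/fin.png',cv2.resize(d['frame'][110:270,160:450],None,fx=2.7,fy=2.7,interpolation=cv2.INTER_CUBIC))
E
```

```text
[239 142  28   7 133] z104 [734.  130.1] z54 [751.7 133.5]
[400 152   8   8  53] z104 [ 709.3 -418.6] z54 [ 726.2 -433.1]
[276 203   7   6  35] z104 [509.2  31.1] z54 [519.5  31.4]
[287 207   5   5  21] z104 [497.9  -4.8] z54 [507.9  -5.7]
[372 206   6   6  26] z104 [ 510.6 -309.2] z54 [ 521.  -320.1]
{'clock': np.float64(42.517), 'position': array([473.111, 148.884, 220.859]), 'ee_rot': array([ 0.47 ,  0.882,  0.02 , -0.032]), 'contact_force': array([-0.799, -0.476,  0.06 ]), 'gripper_width': np.float64(85.781), 'grasp_force': np.float64(0.0)}
```

View pics/fin.png

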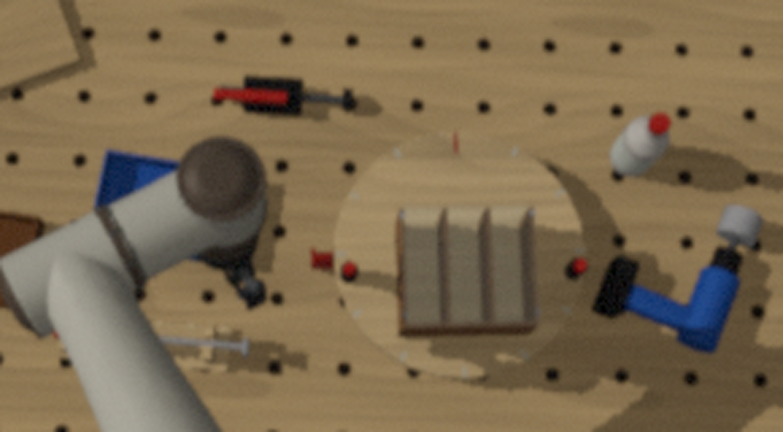

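```bash
python3 - <<'E'
from h import *
print(np.round(arm.read_state()['joints'],3))
cauls('scene',23); d=get('wrist'); blobs(d,(22,100,70),(34,255,255),23,150)
for n in [(543,349),(668,333),(641,130),(512,146)]: print(np.round(proj(get('scene'),n+(35,))))
E
```

```text
[ 0.584  0.183 -0.274 -0.085 -1.111 -3.096]
scene 898 [309. 278.] w [574. 239.] ux 313.0 496.0 uy -99.0 -6.0
1787 [356. 217.] w [560. 175.] box [[524.0, 152.0], [519.0, 191.0], [597.0, 198.0], [603.0, 158.0]]
4346 [416. 154.] w [572. 266.] box [[529.0, 205.0], [550.0, 332.0], [615.0, 325.0], [597.0, 193.0]]
[351. 293.]
[305. 314.]
[258. 262.]
[302. 246.]
```

Call:
servo_tool([
  [[0, 0, 0, 0, 0, 0, -7], [0, 0, 0, 0, 0, 0, -7], [0, 0, 0, 0, 0, 0, -7], [0, 0, 0, 0, 0, 0, -7], [0, 0, 0, -0.02, 0, 0, -7], [0, 0, 0, -0.02, 0, 0, 0], [0, 0, 0, 0, 0, 0, 0], [0, 0, 0, 0, 0, 0, 0], [0, 0, 0, 0, 0, 0, 0]],
])

```text
clock: 43.57
position: [474.3, 146.7, 260.4]
ee_rot: [0.183, 0.982, 0.029, -0.025]
contact_force: [0.6, -0.2, 0.4]
gripper_width: 85.4
grasp_force: 0.0
```

```bash
python3 - <<'E'
from h import *
d=get('scene'); a=cv2.imread('pics/s10.png'); b=cv2.resize(d['frame'][120:330,160:440],None,fx=2.8,fy=2.8,interpolation=cv2.INTER_CUBIC)
f=lambda i:cv2.inRange(cv2.cvtColor(i,cv2.COLOR_BGR2HSV),np.array((22,100,70)),np.array((34,255,255)))
A,B=f(a)[350:],f(b)[350:]; print('yellow',(A>0).sum(),(B>0).sum(),'iou',((A&B)>0).sum()/((A|B)>0).sum())
r=lambda i:cv2.inRange(cv2.cvtColor(i,cv2.COLOR_BGR2HSV),np.array((0,140,60)),np.array((8,255,255)))[330:450,560:720]
A,B=r(a),r(b);print('hook',(A>0).sum(),(B>0).sum(),'iou',((A&B)>0).sum()/((A|B)>0).sum())
st(); print(np.round(arm.read_state()['joints'],2))
E
```

```text
yellow 8717 7974 iou 0.5324091076019096
hook 3951 3935 iou 0.9404527559055118
{'clock': np.float64(43.617), 'position': array([474.206, 146.653, 260.002]), 'ee_rot': array([ 0.183,  0.982,  0.029, -0.025]), 'contact_force': array([-0.23 , -0.657, -0.389]), 'gripper_width': np.float64(85.301), 'grasp_force': np.float64(0.0)}
[ 0.58  0.15 -0.21 -0.08 -1.21 -2.49]
```

```bash
python3 - <<'E'
from h import *
s=arm.read_state(); M=R.from_quat(s['ee_rot']).as_matrix(); print(M.T@(np.array([450,-50,260])-s['position']))
E
```

```text
[ -47.77986955 -191.91751729  -11.96031282]
```

Call:
servo_tool([
  [[0, -0.008, -0.032, -0.002, 0, 0, 0], [0, -0.008, -0.032, -0.002, 0, 0, 0], [0, -0.008, -0.032, -0.002, 0, 0, 0], [0, -0.008, -0.032, -0.002, 0, 0, 0], [0, -0.008, -0.032, -0.002, 0, 0, 0], [0, -0.008, -0.032, -0.002, 0, 0, 0], [0, 0, 0, 0, 0, 0, 0], [0, 0, 0, 0, 0, 0, 0]],
])

```text
clock: 44.28
position: [450.1, -51.2, 259.9]
ee_rot: [0.184, 0.982, 0.029, -0.025]
contact_force: [0.7, 0.5, 1.1]
gripper_width: 85.6
grasp_force: 0.0
```

```bash
python3 - <<'E'
from h import *
d=get('top'); h=cv2.cvtColor(d['frame'],cv2.COLOR_BGR2HSV)
m=cv2.inRange(h,np.array((22,80,50)),np.array((34,255,255)))
C=np.array([591,239.5]);ex=np.array([.992,-.127]);ey=np.array([.127,.992])
cs,_=cv2.findContours(m,cv2.RETR_EXTERNAL,cv2.CHAIN_APPROX_NONE)
for c in cs:
    if cv2.contourArea(c)<15: continue
    r=cv2.minAreaRect(c); w=np.array([plane(d,*p[0],23)[:2] for p in c])-C
    print(int(cv2.contourArea(c)),np.round(r[0]),'tx',(w@ex).min().round(),(w@ex).max().round(),'ty',(w@ey).min().round(),(w@ey).max().round(), np.round(r[2]),np.round(np.array(r[1])*3.6))
b=d['frame'][164:212,188:260]; hh=cv2.cvtColor(b,cv2.COLOR_BGR2HSV)
for row in hh[::2]: print(''.join('y' if 20<=p[0]<=35 and p[1]>80 else 'B' if 95<p[0]<130 and p[1]>120 else 'w' if p[0]<20 and p[2]<110 else '.' for p in row))
E
```

```text
65 [205. 192.] tx -48.0 -10.0 ty 53.0 85.0 11.0 [30. 35.]
162 [222. 193.] tx -53.0 14.0 ty -31.0 36.0 4.0 [63. 62.]
........................................................................
...................w....................................................
wwww........BBBBBBBBBBBB.......w...................w....................
wwww.......BBBBBBBBBBBBBBBBBBBBBBBB.........w....w..ww..................
...........BBBBBBBBBBBBBBBBBBBBBBBBBBBBBBBBBBBBB.BBBB...w...............
..........BBBBBBBBBBBBBBBBBBBBBBBBBBBBBBBBBBBBBBBBBBBBBBBBBB............
..........BBBBBBBBBBBBBBBBBBBBBBBBBBBBBBBBBBBBBBBBBBBBBBBBBBBBBBB.w.....
.........BBBBBBBBBBBBBBBBBBBBBBBBBBBBBBBBBBBBBBBBBBBBBBBBBBBBBBBB.wwwwyw
.y.......BBBBBBBBBBBBBBBBBBBBBBBBBBBBBBBBBBBBBBBBBBBBB..................
.........BBBBBBBBBBBBBBBBBBBBBBBBBBBBBBBBBBBB...........................
........BBBBBBBBBBBBBBBBBBBBBBBBBBBB....................................
..y.....BBBBBBB.BBBBBBBBBBBBBBBBBBBB.yyyyyyyyw..........................
.y.....BBBBBB.yyyyyy..www..BBBBBBBBB.yyyyyywww..........................
.......BBBBB.yyyyyyyyy..wwyyy..w....yyyyyyywww..........................
ww.....BBBBB.yyyyyyyyy..wwyyyyyyyyyyyyyyyyywww..........................
ww....BBBBBB.yyyyyyyyy.wwyyyyyyyyyyy.yyyyyywwww.........................
w.....BBBBBB.yyyyyyyyywwyyyyyyyyyyyy.yyyyyywwww.........................
......BBBBBBBBB......ww.wyyyyyyyyyy..yyyyyyywww.........................
......ww......BBBBBBBBBBBBBBBB.....Bwyyyyyyywwww........................
.................wwww....BBBBBBBBBBB..yyyyyywww.........................
.................y...........www......BBB..wwwww........................
..................y.....................wwwwwwwww.......................
............................................wwww........................
.............................................wwww...w...................
```

Call:
servo_tool([
  [[0, -0.013, -0.032, -0.002, 0, 0, 0], [0, -0.013, -0.032, -0.002, 0, 0, 0], [0, -0.013, -0.032, -0.002, 0, 0, 0], [0, -0.013, -0.032, -0.002, 0, 0, 0], [0, -0.013, -0.032, -0.002, 0, 0, 0], [0, -0.013, -0.032, -0.002, 0, 0, 0], [0, 0, 0, 0, 0, 0, 0], [0, 0, 0, 0, 0, 0, 0]],
])

```text
clock: 45.0
position: [455.1, -257.7, 257.7]
ee_rot: [0.183, 0.982, 0.029, -0.026]
contact_force: [0.0, 1.0, -0.0]
gripper_width: 85.5
grasp_force: 0.0
```

```bash
cat > tr.py <<'E'
from h import *
d=get('top')
b=d['frame'][164:212,188:260]; hh=cv2.cvtColor(b,cv2.COLOR_BGR2HSV)
for row in hh[::2]: print(''.join('y' if 20<=p[0]<=35 and p[1]>80 else 'B' if 95<p[0]<130 and p[1]>120 else 'w' if p[0]<20 and p[2]<110 else '.' for p in row))
m=cv2.inRange(cv2.cvtColor(d['frame'],cv2.COLOR_BGR2HSV),np.array((22,80,50)),np.array((34,255,255)))
C=np.array([591,239.5]);ex=np.array([.992,-.127]);ey=np.array([.127,.992])
cs,_=cv2.findContours(m,cv2.RETR_EXTERNAL,cv2.CHAIN_APPROX_NONE)
for c in cs:
    if cv2.contourArea(c)<15: continue
    r=cv2.minAreaRect(c); w=np.array([plane(d,*p[0],23)[:2] for p in c])-C
    print(int(cv2.contourArea(c)),np.round(r[0]),'tx',(w@ex).min().round(),(w@ex).max().round(),'ty',(w@ey).min().round(),(w@ey).max().round())
E
python3 tr.py
```

```text
........................................................................
...................w....................................................
wwww......w.BBBBBBBBBBB............................w....................
wwww.......BBBBBBBBBBBBBBBBBBBBBBBBB.......ww....ww.ww..................
...........BBBBBBBBBBBBBBBBBBBBBBBBBBBBBBBBBBBBBBBBBB...w...............
..........BBBBBBBBBBBBBBBBBBBBBBBBBBBBBBBBBBBBBBBBBBBBBBBBBB............
..........BBBBBBBBBBBBBBBBBBBBBBBBBBBBBBBBBBBBBBBBBBBBBBBBBBBBBBB.w.....
.y........BBBBBBBBBBBBBBBBBBBBBBBBBBBBBBBBBBBBBBBBBBBBBBBBBBBBBBB.wwwwww
.........BBBBBBBBBBBBBBBBBBBBBBBBBBBBBBBBBBBBBBBBBBBBBBBBBBBBBBBB.wwwwww
.........BBBBBBBBBBBBBBBBBBBBBBBBBBBBBBBBBBBBBBBBBBBBBBBBBBBBBBBBwwwwwwy
........BBBBBBBBBBBBBBBBBBBBBBBBBBBB..............BBBBBBBBBBBBBB.wwwwwww
........BBBBBBB.BBBBBBBBBBBBBBBBBBBB.yyyyyyyyy..ww..www....BBBBB.wwwwwww
.......BBBBBB.yyyyyy..www..BBBBBBBBB.yyyyyyyyy..wyyyyyyyyyy.BBBBwwwwwwww
.......BBBBB..yyyyyyyy..wwyyy.w.....yyyyyyyyy..wwyyyyyyyyyy.BBB.wwwwwwww
ww.....BBBBB.yyyyyyyyy..wyyyyyyyyyyyyyyyyyyyy..wwyyyyyyyyyy.BBB.wwwwwwww
ww....BBBBBB.yyyyyyyyy.wwyyyyyyyyyyy.yyyyyyyyywwwwyyyyyyyyyBBB.wwwwwwwww
w.....BBBBBB.yyyyyyyyywwwyyyyyyyyyyy.yyyyyyyyyy.wwyyyyyyyyy.BB.wwwywwwww
....w.BBBBBBBBB.....www.wyyyyyyyyyy.wyyyyyyyyyy.wwyyyyyyyyy..Bwwwwwwwwwy
......ww......BBBBBBBBBBBBBBBB.....Bwyyyyyyyyy..wyyyyyyyyyy.B.wwwwwwwwww
...............w.www.....BBBBBBBBBBB..yyyyyyyywwwyyyyyyyyyy.B.wwwwwwwwww
.............................wwww.....BBB.....BB.....yyyyy..Bwwwwwwwwwww
........................................wwwww.....BBBBBBB.BB.wwwwwwwwwww
....................................................wwww....wwywwwwwwwww
....................................................................wwww
139 [242. 196.] tx -52.0 15.0 ty -91.0 -48.0
64 [205. 192.] tx -48.0 -10.0 ty 53.0 84.0
208 [223. 194.] tx -54.0 15.0 ty -43.0 36.0
```

```bash
python3 -c "
from h import *
st(); print(ticket.job_done())"
```

```text
{'clock': np.float64(45.05), 'position': array([ 455.119, -256.831,  257.961]), 'ee_rot': array([ 0.182,  0.982,  0.029, -0.025]), 'contact_force': array([-0.385, -0.255,  0.532]), 'gripper_width': np.float64(85.655), 'grasp_force': np.float64(0.0)}
the job is handed in; nothing more can be done
None
```

The job is handed in, with no verdict returned: all three cauls were hooked out with the unit at the pointer and lie flat in the blue tray (one had been knocked aside but stayed in), the hook is back in its cradle, and the empty unit is clicked in a quarter turn clockwise.

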